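Set the sampling controller four clicks on and start it

TASK

On the grey sampling controller, push the raised fin of the click-stop dial round with a fingertip, clockwise as seen from above, by exactly four clicks from where it stands now, without going past the fourth click and without pinching the fin. Then press the round start button beside the dial all the way down and let go. Leave the bottle, the vial and the cap around the controller where they stand.

Things in the scene. Friction and masses are not known exactly. Their poses are not given: they have to be found in the camera images.
- controller: grey metal box with flat aluminium top, 130 (x) by 200 (y) by 55 mm high, fixed to the table; origin at the centre of its underside, z up, -x side towards the robot. On top: dial (axis at x 0, y 36 mm, on the left), start button (x -22, y -64 mm), flat black display (x 34, y -66 mm); eleven black ticks round the dial, one per click stop.
- dial (a joint): dial angle in rad, growing clockwise seen from above. Click stops every 0.4189 rad (24 degrees), at n x 0.4189, n = 0..10; it starts settled in stop 0, 1 or 2. Fin direction = controller yaw + 1.745 - value (rad, counter-clockwise from x). About 0.13 N m (some 4 N on the fin) leaves a stop; past half-way it snaps on to the next stop by itself, ahead of the finger, and stays.
- dial_center (a point): the dial's axis at the height of the dial disc's flat top, 69 mm above the table. The disc is black with a ribbed edge, 90 mm in diameter and 14 mm thick.
- fin_tip (a point): point on the dial's grey fin: top edge, mid-thickness, 40 mm from the dial's axis, 24 mm above the disc. The fin is a straight radial bar, 12 mm thick, from 16 to 43 mm from the axis, 24 mm tall above the disc, on one side of the axis only; it is pushed on its counter-clockwise side.
- start (a joint): travel of the start button in m: 0 up, 0.006 fully down; springs back up; fully down takes about 5 N.
- start_top (a point): centre of the start button's flat round grey top, 32 mm in diameter, in a black housing; it is pressed straight down.
- bottle: white capped sample bottle, 38 mm across, 84 mm tall, loose, standing behind the controller; origin at the centre of its foot. A bystander.
- vial: small white capped vial, 31 mm across, 47 mm tall, loose, standing in front of the controller (on the robot's side); origin at the centre of its foot. A bystander.
- cap: loose white screw cap, 37 mm across, 18 mm tall, lying in front of the controller (on the robot's side); origin at the centre of its underside. A bystander.

How it is judged:
On the way, in this order (a step that is already met when the one before it is completed fails the run):
1. the dial stands four clicks clockwise of where it started (distance of fin_tip from where it was at the start of the episode between 0.0554 and 0.0632 m and value of joint start below 0.002 m), for 0.2 s.
2. the start button is pressed down with the dial so set (distance of fin_tip from where it was at the start of the episode between 0.0554 and 0.0632 m and value of joint start above 0.0048 m), for 0.05 s.
3. the start button is let go (value of joint start below 0.0015 m), for 0.1 s.
At the end, for the whole second after the job is handed in: The dial rests in the click stop four clicks clockwise of its start (within a third of a click), the start button is up again, and the bottle, vial and cap are within 20 mm of where they stood (distance of fin_tip from where it was at the start of the episode between 0.0554 and 0.0632 m and value of joint start below 0.0015 m and velocity of joint dial between -0.1 and 0.1 rad/s and distance of each of bottle, vial, cap from where it was at the start of the episode below 0.02 m); the robot touches nothing.
It fails at once if the dial goes past the fourth click, more than half-way to the fifth (distance of fin_tip from where it was at the start of the episode above 0.0652 m).
It fails at once if the start button is pressed while the dial is not four clicks on (value of joint start above 0.003 m and not (distance of fin_tip from where it was at the start of the episode between 0.0542 and 0.0642 m)).
It fails at once if the fin is pinched: the fingers press on both of its flat sides at once (contact force between the fingers and dial_c1 above 1.5 N and contact force between the fingers and dial_c2 above 1.5 N).
It fails at once if the bottle, vial or cap is moved more than 20 mm or lifted (distance of any of bottle, vial, cap from where it was at the start of the episode above 0.02 m).
It also fails if it takes over 64 s, if anything falls off the work surface, if the arm or the gripper's body presses on something with over 40 N, if the wrist force passes 120 N, or if a joint passes its speed limit or range.

ROBOT

A 6-joint arm with a two-finger parallel gripper is mounted at the origin on a cart in front of the work surface, level with it; the furniture and walls round the work are solid. World frame = base frame: x ahead of the robot, y to its left, z up, the work surface at z = 0. Lengths are in m, angles in rad, forces in N, time in s.
With the tool pointing down it reaches from about 0.275 to 0.825 m from the base axis. Payload 4.9 kg.
Tool frame: the origin (TCP) lies at the very end of the fingers, on their centre line; the grasp point (between the pads) lies 19 mm behind it; z points along the fingers, y is the line along which they close (so a half turn about z gives the same grasp; the last joint's range is limited). The gripper opens to 85 mm and grips with 20 to 120 N. Pads are 22 mm wide; open, the fingers measure 114 mm over their backs; the gripper's body (76 mm by 85 mm) begins 54 mm behind the grasp point. The pads swing forward as they close: fully open they stand 13 mm farther back than shut.
Start: joints at [-1.234, 0.326, -0.193, 1.052, 0, 1.437], TCP at [0.249, -0.49, 0.205] pointing down, gripper open.
Joint ranges: [-2.65, 2.65], [-0.97, 1.79], [-1.3, 1.35], [-1.93, 2.1], [-1.47, 1.37], [-3.14, 3.14]. Speed limits (rad/s): [2.57, 2.57, 3.14, 3.14, 3.14, 3.14].

INTERFACE

Orientations are given as a unit quaternion [x, y, z, w].
In Python, from plant import arm gives the robot as it stands.
- The arm moves only by the tool send_rows, never from a script. Its argument "increments" is one flat list of numbers, 5 for each row, row after row: the opening, from -1 (shut) to 1 (fully open), so that 0 is half open, then the shift along the tool's x, y, z in mm, then the turn about the tool's z in rad. A call has 1 to 8 rows; each row shifts and turns the commanded pose from where the row before left it, along the tool's axes as they then stand; what a row does not reach is not made up. A row lasts 1/10 s, in which the tool goes at most 50 mm and 8.59 degrees, less where a joint would pass 70% of its speed; a pose out of reach is approached as far as the arm can. A call is refused whole if a number of a shift passes 50 or a number of a turn 0.15, either way. A call with a gripper value outside its range is refused whole. The fingers move at their own pace and stop on an object; "newtons" is the grip in N (left out, the last holds). Time passes only in rows, so rows that do not move let the fingers close. It gives the time, the measured TCP pose, the force, the opening and the grip force at its end, in the units of the state.
- arm.observe(): the state, without advancing time (a new reading comes with each control period).
- arm.snapshot(name): name is "side" or "top" or "wrist"; returns a dict with "pixels" (384x512x3 uint8, red, green, blue), "fx", "fy", "cx", "cy" (pixels), "eye" and "orientation" of the camera in the world. Camera axes: x right, y down, z forward; pixel columns grow to the right and rows downward; lengths in m; the calibration is good to about 2 mm. A picture is of the moment at which its call begins. There is no depth.
- arm.sign_off(): hands the job in; it is judged then, once.
The state is a dict: "clock": time; "joint_pos": joint angles; "joint_vel": joint speeds; "joint_efforts": joint torques, N m; "tcp_pos": TCP position; "orientation": TCP orientation; "ft_force": force on the tool from outside, world axes, zero at the start; "torque": the same for the moment, N m; "gripper_width": finger opening in m; "grasp_force": force on a finger pad.
Only numpy, scipy, OpenCV 4.12 (cv2) and the standard library are available. Lean on these libraries where they do the work, as an engineer would, in place of code of your own. Each camera call takes 0.05 s, during which the arm holds its last target. There are 200 camera calls.

## Working session

There is one attempt and no reset: what is moved stays moved. The work goes in short steps, Python scripts to look and compute and a tool call to move; the robot and the scene stay as the last step left them, time stands still between calls to the robot, and variables do not carry over. Pictures are saved under pics/ and viewed, at most 10 in all, crops included, and the job is handed in when it is done.

Besides the shell and the picture viewer there is one more tool, called after "Call:" as name(argument=value, ...) on one line, values as JSON. send_rows: Moves the arm, as the interface text tells. Its arguments: {"type":"object","properties":{"increments":{"type":"array"},"newtons":{"type":"number"}},"required":["increments"]}

```bash
mkdir -p pics
cat > h.py <<'E'
import numpy as np, cv2
from plant import arm
from scipy.spatial.transform import Rotation as R
def snap(n,f=None):
    s=arm.snapshot(n)
    if f: cv2.imwrite('pics/'+f,s['pixels'][:,:,::-1])
    return s
def ray(s,u,v):
    d=R.from_quat(s['orientation']).apply([(u-s['cx'])/s['fx'],(v-s['cy'])/s['fy'],1.])
    return np.array(s['eye']),d
def onplane(s,u,v,z):
    e,d=ray(s,u,v); return e+d*(z-e[2])/d[2]
def proj(s,p):
    q=R.from_quat(s['orientation']).inv().apply(np.array(p)-s['eye'])
    return s['cx']+s['fx']*q[0]/q[2], s['cy']+s['fy']*q[1]/q[2]
E
python3 - <<'E'
from h import *
import pickle
a=snap('top','top.png');b=snap('side','side.png')
pickle.dump((a,b),open('s0.pkl','wb'))
for s in(a,b):print(s['eye'],s['orientation'],s['fx'])
print(arm.observe())
E
```

```text
[0.35065485 0.06280002 0.90488591] [-0.68089375  0.7239112  -0.07986397  0.07718817] 438.6010215202403
[0.20059099 0.60986588 0.64385185] [-0.22353365  0.8857422  -0.39255206  0.1067537 ] 401.90138531071045
{'clock': 0.1, 'joint_pos': array([-1.23418045e+00,  3.26875598e-01, -1.93490675e-01,  1.05202421e+00,
        1.67894596e-05,  1.43659084e+00]), 'joint_vel': array([ 0.00038002, -0.00067384,  0.00217373, -0.00244097,  0.00140226,
        0.00046723]), 'joint_efforts': array([ 2.66433117e-04, -4.44239759e+01,  2.63037372e+01,  7.89830490e-03,
       -7.19674313e-05,  1.56663947e-05]), 'tcp_pos': array([ 0.24931078, -0.48960318,  0.20447443]), 'orientation': array([ 9.72418328e-01,  2.33242278e-01, -7.21791494e-05, -7.93848798e-04]), 'ft_force': array([-0.59505602, -0.57435968, -0.54172168]), 'torque': array([-0.01754262, -0.00050932, -0.00727589]), 'grasp_force': 0.0, 'gripper_width': 0.08548155028228296}
```

View pics/top.png

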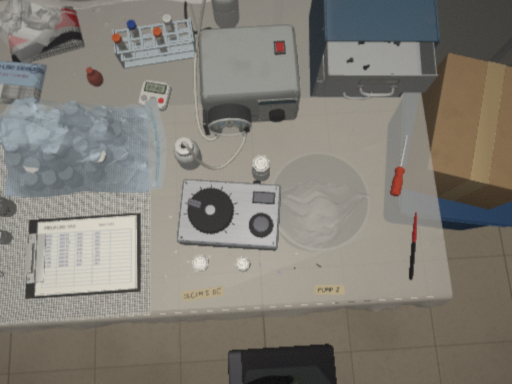

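View pics/side.png

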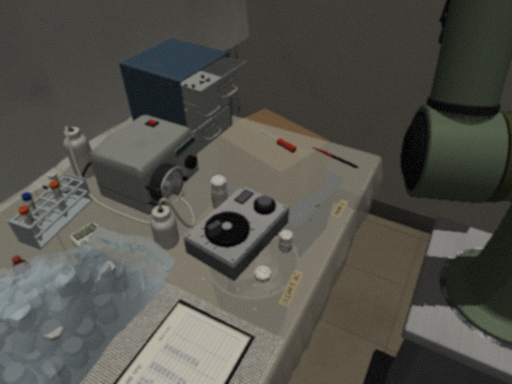

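The top view shows the controller with the dial at about (210,210), its fin at about (195,204), the button at about (261,225), the cap and vial at (200,262) and (243,264), and the bottle at (261,165). The side view shows the same layout. Next I'll view an enlarged crop and measure.

Run:
```python
from h import *
import pickle
a,b=pickle.load(open('s0.pkl','rb'))
im=a['pixels'][:,:,::-1]
cv2.imwrite('pics/crop.png',cv2.resize(im[145:275,165:295],(780,580*1),interpolation=cv2.INTER_CUBIC)) 
g=cv2.cvtColor(im,cv2.COLOR_BGR2GRAY)
m=(g<60).astype('uint8'); m[:150]=0;m[255:]=0;m[:,:175]=0;m[:,285:]=0
n,l,st,c=cv2.connectedComponentsWithStats(m)
for i in range(1,n):
    if st[i,4]>30:
        ct=max(cv2.findContours((l==i).astype('uint8'),0,2)[0],key=len)
        e=cv2.fitEllipse(cv2.convexHull(ct)) 
        print(st[i],c[i],e, onplane(a,*e[0],.069),onplane(a,*e[0],.055))
for p in [(182,180),(280,183),(277,247),(179,240)]: print(onplane(a,*p,.055))
```

```text
[ 188  189   45   44 1321] [211.334595   211.04996215] ((210.29629516601562, 210.50775146484375), (43.57894515991211, 44.451595306396484), 75.84477233886719) [0.514217   0.14477357 0.069     ] [0.51695645 0.14614652 0.055     ]
[250 214  11  22  42] [253.23809524 223.9047619 ] ((259.8174743652344, 225.05685424804688), (19.53955078125, 21.525957107543945), 157.32452392578125) [0.47990305 0.05071524 0.069     ] [0.48206779 0.05051283 0.055     ]
[262 214  10  22  48] [267.91666667 225.1875    ] ((260.706787109375, 224.59674072265625), (20.90267562866211, 21.478490829467773), 159.55413818359375) [0.48069034 0.04895106 0.069     ] [0.48286827 0.0487191  0.055     ]
[0.58257171 0.20039686 0.055     ]
[0.56429403 0.00493779 0.055     ]
[0.43725791 0.02001965 0.055     ]
[0.46244423 0.20904581 0.055     ]
```

View pics/crop.png

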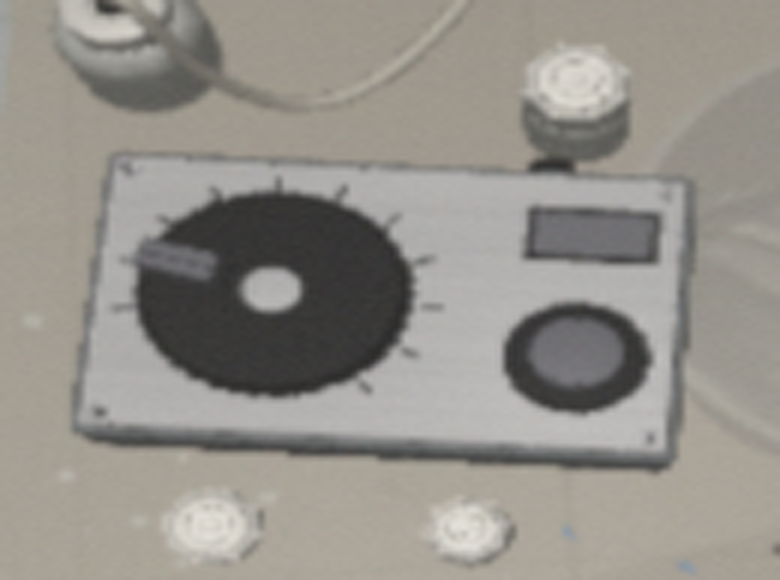

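Run:
```python
from h import *
import pickle
a,b=pickle.load(open('s0.pkl','rb'))
o=lambda u,v,z:onplane(a,165+u/6,145+v/4.4615,z)
C=o(272,291,.069); print('C',C)
B=o(577,352,.069);print('B',B, 'yaw',np.arctan2(*(B-C)[1::-1])-np.arctan2(-100,-22))
for p in [(122,308),(128,260),(165,220),(280,183),(425,260),(432,307),(365,388)]:
    d=o(*p,.055)-C; print(np.degrees(np.arctan2(d[1],d[0])),np.hypot(*d[:2]))
d=(o(122,308,.055)-o(432,307,.055));print('ticks0-8',d)
for p in [(138,252),(214,265),(176,258)]:
    q=o(*p,.093);d=q-C;print('fin',q,np.degrees(np.arctan2(d[1],d[0])),np.hypot(*d[:2]))
for n,p,z in [('cap',(212,524),.018),('vial',(468,530),.047),('bottle',(577,82),.084)]:print(n,o(*p,z))
```

```text
C [0.51477067 0.1446808  0.069     ]
B [0.48199326 0.04798166 0.069     ] yaw -0.11025815727948718
92.09071477591334 0.050823920798512966
67.84877390581052 0.052116161931708205
43.784258558515425 0.05138938493991996
-3.475634977825684 0.05182412907698008
-74.61618668334907 0.051369689818098856
-98.57330080570698 0.05132458629654063
-147.2273709402919 0.05020665587265203
ticks0-8 [0.00579704 0.10154117 0.        ]
fin [0.529476   0.18389256 0.093     ] 69.44278618404336 0.0418785031478256
fin [0.52237678 0.1601429  0.093     ] 63.80653816764054 0.01723164154049785
fin [0.52613998 0.17200189 0.093     ] 67.40601699857115 0.029592279433087152
cap [0.41958648 0.17370507 0.018     ]
vial [0.40970441 0.08764905 0.047     ]
bottle [0.59864874 0.04070145 0.084     ]
```

Call:
send_rows(increments=[-1,0,0,-10,0,-1,-30,-30,0,0,-1,-30,-40,0,0,-1,-30,-40,0,0,-1,-20,-45,0,0,-1,0,-45,0,0,-1,0,-45,0,0,-1,0,-45,0,0], newtons=40)

```text
clock: 0.9
tcp_pos: [0.0193, -0.2802, 0.2156]
orientation: [0.972, 0.234, -0.0, 0.0]
ft_force: [-1.4, -1.5, 1.3]
gripper_width: -0.0002
grasp_force: 0.0
```

I confused the tool x sign and drifted towards the base. It's still clear of everything, so I'm heading out to the dial now.

Call:
send_rows(increments=[-1,45,-14,0,0,-1,45,-14,0,0,-1,45,-14,0,0,-1,45,-14,0,0,-1,45,-14,0,0,-1,45,-14,0,0,-1,45,-14,0,0])

```text
clock: 1.6
tcp_pos: [0.2374, -0.0737, 0.2163]
orientation: [0.972, 0.233, 0.001, 0.001]
ft_force: [0.6, -1.1, 0.3]
gripper_width: -0.0001
grasp_force: 0.0
```

Call:
send_rows(increments=[-1,40,-14,0,0,-1,40,-14,0,0,-1,40,-14,0,0,-1,40,-14,0,0,-1,40,-14,0,0,-1,40,-14,0,0,-1,40,-14,0,0,-1,0,0,0,0])

```text
clock: 2.4
tcp_pos: [0.4447, 0.1427, 0.2155]
orientation: [0.972, 0.235, 0.001, -0.0]
ft_force: [0.6, -0.2, 0.3]
gripper_width: 0.0001
grasp_force: 0.0
```

Call:
send_rows(increments=[-1,0,0,0,-0.148,-1,0,0,0,-0.148,-1,0,0,0,-0.148,-1,0,0,0,-0.148,-1,0,0,0,-0.148,-1,0,0,0,0,-1,0,0,0,0])

```text
clock: 3.1
tcp_pos: [0.4411, 0.1394, 0.2157]
orientation: [0.823, 0.568, 0.0, 0.0]
ft_force: [-0.8, 0.1, 0.3]
gripper_width: 0.0
grasp_force: 0.0
```

Run:
```python
from h import *
s=snap('wrist','w1.png'); o=arm.observe()
print(o['tcp_pos'],o['joint_pos'],o['ft_force'])
Rm=R.from_quat(o['orientation']).as_matrix(); print(Rm.round(3))
C=np.array([.5148,.1447,.069]); th=np.radians(69); 
t=C+.03*np.array([np.cos(th),np.sin(th),0])+.034*np.array([-np.sin(th),np.cos(th),0])+[0,0,.01]
print('tool delta mm',Rm.T@(t-o['tcp_pos'])*1000)
```

```text
[0.44112719 0.1394133  0.21558239] [ 1.46368782e-01  1.56694881e-01 -3.89602727e-01  1.02432747e+00
 -4.35769511e-05  2.07997172e+00] [ 0.23713173 -0.36909418  0.54645665]
[[ 0.355  0.935  0.   ]
 [ 0.935 -0.355 -0.   ]
 [ 0.     0.    -1.   ]]
tool delta mm [ 61.20881712  33.08907235 136.5908207 ]
```

View pics/w1.png

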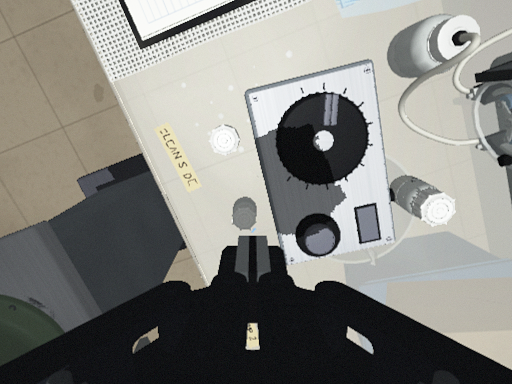

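The wrist view shows the dial hub at (324,140), the fin running almost straight up to (331,95), the button top at (318,232) and the closed fingertips at (252,240). I'll use it to refine the dial and button positions.

Run:
```python
from h import *
s=snap('wrist'); im=s['pixels']
C=onplane(s,324,140,.069); C2=onplane(s,323,138,.069); print(C,C2,'B',onplane(s,320,233,.075))
for p in [(331,95),(331,122)]:
    d=onplane(s,*p,.093)-C; print(np.degrees(np.arctan2(d[1],d[0])),np.hypot(*d[:2]))
cv2.imwrite('pics/w1c.png',cv2.resize(im[70:260,230:410,::-1],None,fx=3,fy=3,interpolation=cv2.INTER_CUBIC))
```

```text
[0.5190609  0.14495414 0.069     ] [0.51872744 0.14713412 0.069     ] B [0.48590839 0.05634132 0.075     ]
71.50420498572635 0.04135437523399894
69.54206746834548 0.0185804205376151
```

View pics/w1c.png

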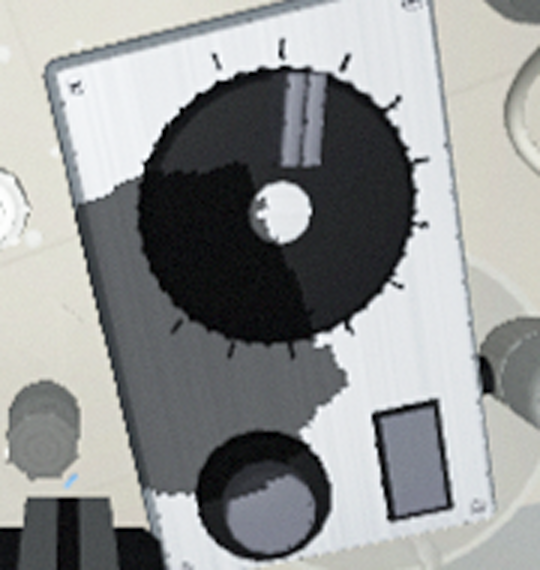

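Call:
send_rows(increments=[-1,31,18,0,0,-1,31,17,0,0,-1,0,0,40,0,-1,0,0,40,0,-1,0,0,35,0,-1,0,0,20,0,-1,0,0,0,0,-1,0,0,0,0])

```text
clock: 4.0
tcp_pos: [0.496, 0.1853, 0.0806]
orientation: [0.823, 0.569, -0.0, -0.0]
ft_force: [1.3, -0.3, 1.7]
gripper_width: -0.0005
grasp_force: 0.0
```

```bash
cat > g.py <<'E'
from h import *
o=arm.observe(); print(o['clock'],o['tcp_pos'],o['ft_force'],o['torque'])
C=np.array([.517,.1455,.069]); Rm=R.from_quat(o['orientation']).as_matrix()
print('tool x ang',np.degrees(np.arctan2(Rm[1,0],Rm[0,0])),'rel to dial in tool mm',Rm.T@(o['tcp_pos']-C)*1000)
E
python3 - <<'E'
from g import *
s=snap('top'); im=s['pixels'][145:275,165:295,::-1]
cv2.imwrite('pics/t2.png',cv2.resize(im,None,fx=4,fy=4,interpolation=cv2.INTER_CUBIC))
E
```

```text
4.0 [0.49595276 0.18530268 0.0806327 ] [ 1.31824541 -0.28308671  1.719438  ] [0.00589176 0.01765973 0.02157736]
tool x ang 69.32693232365716 rel to dial in tool mm [ 29.80753089 -33.74734143 -11.6269982 ]
```

I re-viewed the same crop by mistake. The pose readout confirms the finger is beside the fin, so I'll approach until it touches.

Call:
send_rows(increments=[-1,0,6,0,0,-1,0,3,0,0,-1,0,2,0,0,-1,0,0,0,0])

```text
clock: 4.45
tcp_pos: [0.5069, 0.1813, 0.0808]
orientation: [0.822, 0.569, 0.001, 0.0]
ft_force: [-0.0, -0.7, -0.6]
gripper_width: 0.0001
grasp_force: 0.0
```

Call:
send_rows(increments=[-1,0,1.5,0,0,-1,0,0,0,0])

```text
clock: 4.65
tcp_pos: [0.5076, 0.1809, 0.0803]
orientation: [0.822, 0.569, 0.0, 0.0]
ft_force: [-0.4, 0.5, 0.2]
gripper_width: 0.0001
grasp_force: 0.0
```

Call:
send_rows(increments=[-1,0,1.5,0,0,-1,0,0,0,0])

```text
clock: 4.85
tcp_pos: [0.509, 0.1803, 0.0802]
orientation: [0.822, 0.569, -0.0, 0.0]
ft_force: [0.4, 0.7, 0.2]
gripper_width: -0.0001
grasp_force: 0.0
```

```bash
python3 g.py
```

```text
4.85 [0.50903745 0.18033766 0.08023959] [0.36499867 0.71627385 0.17304928] [ 0.02746462 -0.01628756  0.04049668]
tool x ang 69.37062210801597 rel to dial in tool mm [ 29.79819297 -19.72594713 -11.24044232]
```

Call:
send_rows(increments=[-1,0,2,0,0,-1,0,0,0,0])

```text
clock: 5.05
tcp_pos: [0.5111, 0.1796, 0.0803]
orientation: [0.822, 0.569, 0.0, 0.0]
ft_force: [0.2, 0.6, 0.7]
gripper_width: -0.0001
grasp_force: 0.0
```

Call:
send_rows(increments=[-1,0,2,0,0,-1,0,0,0,0])

```text
clock: 5.25
tcp_pos: [0.513, 0.1789, 0.0803]
orientation: [0.822, 0.569, 0.0, 0.0]
ft_force: [-0.4, -0.1, 0.4]
gripper_width: 0.0
grasp_force: 0.0
```

Call:
send_rows(increments=[-1,0,2,0,0,-1,0,0,0,0])

```text
clock: 5.45
tcp_pos: [0.5149, 0.1782, 0.0803]
orientation: [0.822, 0.569, 0.0, 0.0]
ft_force: [-0.6, 0.8, 0.1]
gripper_width: 0.0003
grasp_force: 0.0
```

Run:
```python
from g import *
s=snap('wrist')['pixels'][:,:,::-1]
t=snap('top')['pixels'][145:275,165:295,::-1]
t=cv2.resize(t,(384,384),interpolation=cv2.INTER_CUBIC)
s=s[60:324,100:400]; s=cv2.resize(s,(410,384))
cv2.imwrite('pics/c3.png',np.hstack([s,t]))
```

```text
5.45 [0.51487489 0.17820223 0.08032   ] [-0.58742302  0.83420613  0.07387464] [-0.02590496 -0.0241048   0.01610376]
tool x ang 69.36454591733968 rel to dial in tool mm [ 29.85682801 -13.51041475 -11.31958961]
```

View pics/c3.png

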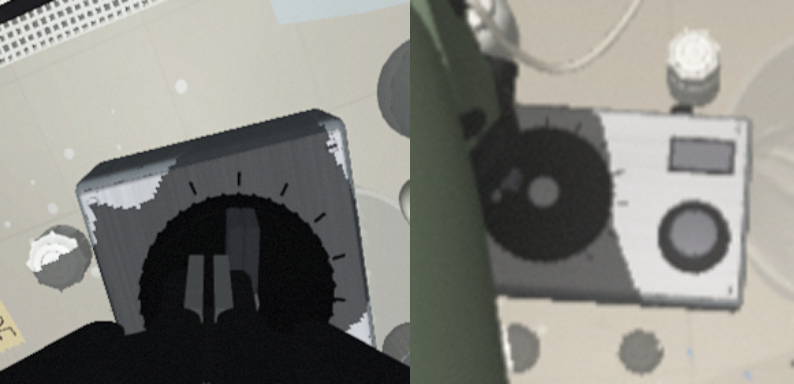

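The closed fingertips (left half, about (210,275)) are a few mm short of the fin at about (240,240), and the fin hasn't moved. I'll keep going until contact.

Call:
send_rows(increments=[-1,0,1,0,0,-1,0,0,0,0])

```text
clock: 5.75
tcp_pos: [0.5156, 0.1779, 0.0803]
orientation: [0.822, 0.569, 0.0, 0.0]
ft_force: [-0.9, 0.7, -0.7]
gripper_width: 0.0002
grasp_force: 0.0
```

Call:
send_rows(increments=[-1,0,1,0,0,-1,0,0,0,0])

```text
clock: 5.95
tcp_pos: [0.5166, 0.1775, 0.0803]
orientation: [0.822, 0.569, 0.0, 0.0]
ft_force: [0.7, -0.3, -0.5]
gripper_width: 0.0001
grasp_force: 0.0
```

Call:
send_rows(increments=[-1,0,1,0,0,-1,0,0,0,0])

```text
clock: 6.15
tcp_pos: [0.5175, 0.1772, 0.0803]
orientation: [0.822, 0.569, 0.0, 0.0]
ft_force: [0.3, 0.6, 0.5]
gripper_width: -0.0003
grasp_force: 0.0
```

Call:
send_rows(increments=[-1,0,1,0,0,-1,0,0,0,0])

```text
clock: 6.35
tcp_pos: [0.5185, 0.1768, 0.0803]
orientation: [0.822, 0.569, 0.0, 0.0]
ft_force: [0.0, 0.2, 0.1]
gripper_width: -0.0
grasp_force: 0.0
```

Call:
send_rows(increments=[-1,0,1,0,0,-1,0,0,0,0])

```text
clock: 6.55
tcp_pos: [0.5194, 0.1765, 0.0803]
orientation: [0.822, 0.569, 0.0, 0.0]
ft_force: [0.2, 0.2, -0.2]
gripper_width: -0.0001
grasp_force: 0.0
```

Call:
send_rows(increments=[-1,0,1,0,0,-1,0,0,0,0])

```text
clock: 6.75
tcp_pos: [0.5203, 0.1761, 0.0803]
orientation: [0.822, 0.569, 0.0, 0.0]
ft_force: [-0.3, -0.2, -0.0]
gripper_width: 0.0002
grasp_force: 0.0
```

Run:
```python
from g import *
S=snap('wrist');s=S['pixels'][:,:,::-1]
print(proj(S,o['tcp_pos']))
cv2.imwrite('pics/c4.png',cv2.resize(s[160:300,180:340],None,fx=4,fy=4,interpolation=cv2.INTER_CUBIC))
```

```text
6.75 [0.5203341  0.17610977 0.08028882] [-0.25080691 -0.17642702 -0.04610036] [ 0.06823188 -0.03938611  0.0171439 ]
tool x ang 69.37035238419718 rel to dial in tool mm [ 29.82262732  -7.66287178 -11.28729333]
(np.float64(249.8407848085563), np.float64(229.96676491233035))
```

View pics/c4.png

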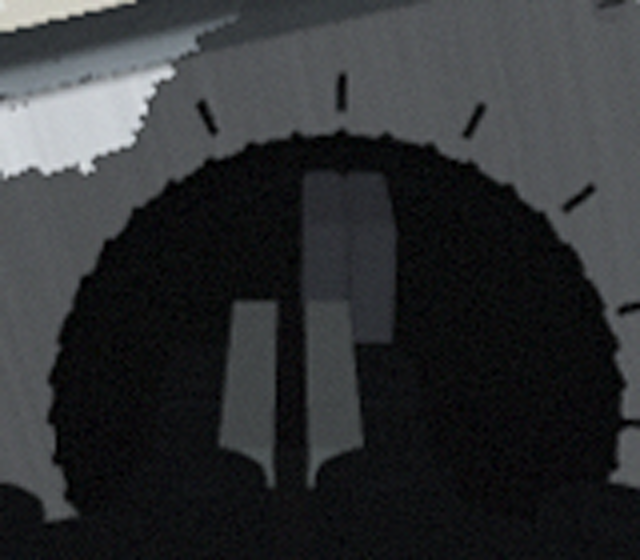

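The crop shows the fin's outer end at (345,170), its inner end at (370,345), and the fingertips at (235–350, 300) apparently drawn over its inner end. That doesn't match a TCP beside the fin, so I'll compute the geometry at several heights.

Run:
```python
from g import *
S=snap('wrist')
T=lambda p:(Rm.T@(p-C)*1000).round(1)
print('cam in tool',T(np.array(S['eye'])),'axis',Rm.T@ray(S,S['cx'],S['cy'])[1])
f=lambda x,y:(180+x/4,160+y/4)
for n,p in dict(tipL=(235,300),tipR=(350,300)).items():
  for z in(.08,.093,.1,.11): print(n,z,T(onplane(S,*f(*p),z)))
for n,p in dict(finOL=(303,170),finOM=(347,172),finOR=(385,172),finR2=(396,235),finIR=(393,343)).items():
  for z in(.069,.093): print(n,z,T(onplane(S,*f(*p),z)))
print(T(onplane(S,*f(337,422),.069)))
```

```text
6.8 [0.52024842 0.17612341 0.08028311] [-0.12443483  0.09431304  0.1776729 ] [-0.00884632  0.00671338 -0.00062015]
tool x ang 69.37017091832219 rel to dial in tool mm [ 29.80472744  -7.74892227 -11.28212308]
cam in tool [  99.9   -6.4 -179.9] axis [-2.79406742e-01  6.15650402e-05  9.60172833e-01]
tipL 0.08 [ 26.6 -14.  -11. ]
tipL 0.093 [ 32.3 -13.4 -24. ]
tipL 0.1 [ 35.3 -13.1 -31. ]
tipL 0.11 [ 39.6 -12.7 -41. ]
tipR 0.08 [ 26.6   2.2 -11. ]
tipR 0.093 [ 32.3   1.6 -24. ]
tipR 0.1 [ 35.3   1.2 -31. ]
tipR 0.11 [ 39.6   0.7 -41. ]
finOL 0.069 [42.4 -4.3  0. ]
finOL 0.093 [ 50.1  -4.6 -24. ]
finOM 0.069 [42.1  2.1  0. ]
finOM 0.093 [ 49.8   0.9 -24. ]
finOR 0.069 [42.1  7.6  0. ]
finOR 0.093 [ 49.8   5.8 -24. ]
finR2 0.069 [32.3  9.5  0. ]
finR2 0.093 [ 41.3   7.3 -24. ]
finIR 0.069 [14.8  9.4  0. ]
finIR 0.093 [ 26.1   7.3 -24. ]
[1.4 1.  0. ]
```

Run:
```python
from g import *
S=snap('side'); 
fin=C+Rm@np.array([42,0,-24.])/1000
u,v=map(int,proj(S,o['tcp_pos'])); print(u,v,proj(S,fin))
im=S['pixels'][v-45:v+45,u-60:u+60,::-1].copy()
g=cv2.resize(im,None,fx=6,fy=6,interpolation=cv2.INTER_CUBIC)
g=np.clip(g.astype(float)*1.8,0,255).astype('uint8')
cv2.imwrite('pics/c5.png',g)
```

```text
6.85 [0.52020426 0.17611602 0.08026262] [ 0.86690174 -0.45736418  0.10740497] [-0.03479649  0.03648406  0.01470324]
tool x ang 69.37051159499012 rel to dial in tool mm [ 29.78170106  -7.7879518  -11.26287965]
217 231 (np.float64(209.3352713818663), np.float64(227.24792692133275))
```

View pics/c5.png

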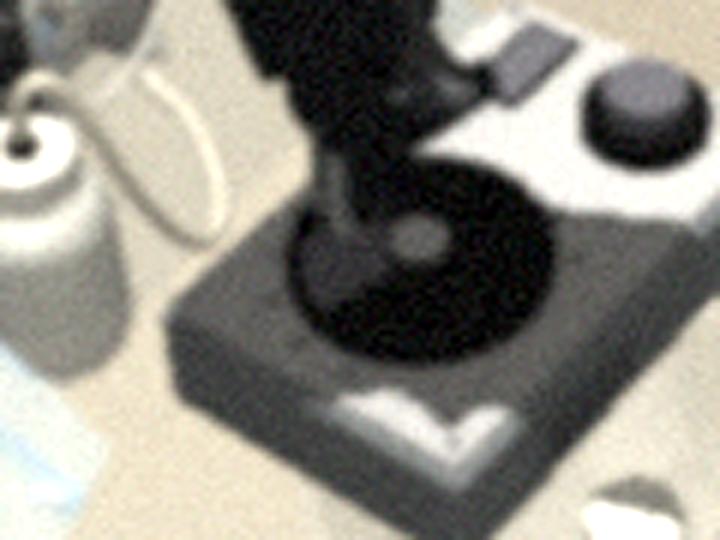

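Both views put the visible fingertip above the fin, higher than the reported TCP. I'll back off to the side and feel for the disc to get the true tip height.

Call:
send_rows(increments=[-1,0,-6,0,0,-1,0,-6,0,0,-1,0,-3,0,0,-1,0,0,3,0,-1,0,0,2,0,-1,0,0,0,0])

```text
clock: 7.5
tcp_pos: [0.506, 0.1814, 0.0749]
orientation: [0.822, 0.569, -0.0, -0.0]
ft_force: [-0.6, 0.2, 0.5]
gripper_width: 0.0007
grasp_force: 0.0
```

Call:
send_rows(increments=[-1,0,0,2,0,-1,0,0,0,0])

```text
clock: 7.7
tcp_pos: [0.5061, 0.1813, 0.073]
orientation: [0.822, 0.569, -0.0, -0.0]
ft_force: [0.8, 0.7, 0.3]
gripper_width: -0.0
grasp_force: 0.0
```

Call:
send_rows(increments=[-1,0,0,2,0,-1,0,0,0,0])

```text
clock: 7.9
tcp_pos: [0.506, 0.1813, 0.071]
orientation: [0.822, 0.569, -0.0, -0.0]
ft_force: [0.2, -0.2, -0.7]
gripper_width: -0.0002
grasp_force: 0.0
```

Call:
send_rows(increments=[-1,0,0,1.5,0,-1,0,0,0,0])

```text
clock: 8.1
tcp_pos: [0.506, 0.1814, 0.0696]
orientation: [0.822, 0.569, -0.0, -0.0]
ft_force: [-0.1, 1.3, 0.2]
gripper_width: 0.0002
grasp_force: 0.0
```

Call:
send_rows(increments=[-1,0,0,1.5,0,-1,0,0,0,0])

```text
clock: 8.3
tcp_pos: [0.506, 0.1814, 0.0681]
orientation: [0.822, 0.569, -0.0, -0.0]
ft_force: [-0.5, 1.1, -0.4]
gripper_width: -0.0003
grasp_force: 0.0
```

Call:
send_rows(increments=[-1,0,0,2,0,-1,0,0,2,0,-1,0,0,0,0])

```text
clock: 8.6
tcp_pos: [0.5059, 0.1814, 0.0639]
orientation: [0.822, 0.569, -0.0, -0.0]
ft_force: [-0.1, -0.1, -0.6]
gripper_width: -0.0
grasp_force: 0.0
```

Call:
send_rows(increments=[-1,0,0,2,0,-1,0,0,0,0])

```text
clock: 8.8
tcp_pos: [0.5059, 0.1814, 0.062]
orientation: [0.822, 0.569, -0.0, -0.0]
ft_force: [-0.2, 0.5, -0.1]
gripper_width: -0.0
grasp_force: 0.0
```

Call:
send_rows(increments=[-1,0,0,2,0,-1,0,0,0,0])

```text
clock: 9.0
tcp_pos: [0.506, 0.1814, 0.06]
orientation: [0.822, 0.569, -0.0, -0.0]
ft_force: [1.0, 0.1, -0.3]
gripper_width: 0.0001
grasp_force: 0.0
```

Run:
```python
from g import *
S=snap('wrist'); 
for z in (.069,.08,.093): print(proj(S,[*o['tcp_pos'][:2],z]))
im=S['pixels'][150:300,170:350,::-1]
im=np.clip(im.astype(float)*2,0,255).astype('uint8')
cv2.imwrite('pics/c6.png',cv2.resize(im,None,fx=4,fy=4,interpolation=cv2.INTER_CUBIC))
# fingertip top row: first bright row in the finger columns
g=cv2.cvtColor(S['pixels'],cv2.COLOR_RGB2GRAY)
for r in range(220,275,3): print(r,g[r,228:290:3])
```

```text
9.0 [0.50597477 0.18140784 0.06003802] [ 1.00068136  0.13745106 -0.28277025] [-0.01482227  0.01021997 -0.03528835]
tool x ang 69.37444969794775 rel to dial in tool mm [ 29.72387064 -22.96468746   8.96437788]
(np.float64(249.68766189255751), np.float64(236.42089056755987))
(np.float64(249.5185682053823), np.float64(245.3039188697211))
(np.float64(249.28800574320653), np.float64(257.4160971014329))
220 [82 82 82 84 79 15 14 11 11  2  8 10 12 17 14 15  5 15 11 31 42]
223 [84 80 86 30  3  9  8 12 11  6 11 10 14  7 11 10 18  9 12 32 39]
226 [82 81 76  3  5  7 10 14 11 10  8  7 14  9  6 11  9 13  9 33 39]
229 [82 81  3  6 17 10 14 14 14 14 12 10  7 11 11 13 14 10 14 37 38]
232 [17 13 10 12  4 10 12 13 11 15 13 10 10 12 13  8 16  9  7 38 38]
235 [12  6 11 14 49 48 49 23 19 18 51 49 48 20 11  9 14 14  8 40 37]
238 [ 5 11 13 21 73 73 71 35 15 22 71 69 68 32  1 12 11 15  6 43 40]
241 [13  5  3 30 73 69 68 24 16 18 68 66 71 59 11  7 13 13 11 37 39]
244 [ 7 12 11 41 72 72 71 14  6 14 68 67 68 62 13 10 17 12 19 35 39]
247 [13 17 13 55 67 67 69 19 14 14 68 72 70 65 15 14 16 10 12 40 38]
250 [14 14 17 67 67 71 71 15 13 11 67 66 68 67 15 14 19 15 14 40 41]
253 [10 17 11 72 69 70 72  8  9 12 68 69 66 71 17 16 13 10 10 40 40]
256 [19 20 18 72 68 69 63 11 13 10 67 66 65 66 14 22 13 19 14 39 40]
259 [10 18 16 67 70 69 68  9 16 12 68 67 69 76 12 10 11 12 15 28 40]
262 [19 18 17 72 70 73 68  8 15 11 73 71 68 69 16 16 20 13 12 21 38]
265 [16 14 19 65 68 70 67  3  8 10 69 70 70 67 34 14 19 12 19 14 40]
268 [14 10 32 71 69 69 72  6 10 12 69 70 70 69 43 21 17 10 13 13 44]
271 [15 15 31 68 70 68 70  8 15 15 74 71 71 72 46 14 20 11 16 16 40]
274 [13 16 12 15  9 63 79  8 16 16 78 63 11 17 13 15 15 19 19 17 27]
```

The reported TCP is already below the disc with no contact, so the real tips sit well above it, by at least 13 mm. I'll keep feeling downwards.

Call:
send_rows(increments=[-1,0,0,2,0,-1,0,0,0,0])

```text
clock: 9.25
tcp_pos: [0.506, 0.1814, 0.0581]
orientation: [0.822, 0.569, -0.0, -0.0]
ft_force: [-0.3, 0.1, -0.4]
gripper_width: -0.0002
grasp_force: 0.0
```

Call:
send_rows(increments=[-1,0,0,1.5,0,-1,0,0,0,0])

```text
clock: 9.45
tcp_pos: [0.506, 0.1814, 0.0566]
orientation: [0.822, 0.569, -0.0, -0.0]
ft_force: [0.1, 0.3, -0.0]
gripper_width: -0.0001
grasp_force: 0.0
```

Call:
send_rows(increments=[-1,0,0,1.5,0,-1,0,0,0,0])

```text
clock: 9.65
tcp_pos: [0.506, 0.1814, 0.0551]
orientation: [0.822, 0.569, -0.0, -0.0]
ft_force: [0.2, -0.3, -0.7]
gripper_width: 0.0001
grasp_force: 0.0
```

Call:
send_rows(increments=[-1,0,0,1.5,0,-1,0,0,0,0])

```text
clock: 9.85
tcp_pos: [0.506, 0.1814, 0.0536]
orientation: [0.822, 0.569, -0.0, -0.0]
ft_force: [0.7, 0.3, -0.6]
gripper_width: -0.0
grasp_force: 0.0
```

Call:
send_rows(increments=[-1,0,4,0,0,-1,0,3,0,0,-1,0,0,0,0])

```text
clock: 10.15
tcp_pos: [0.5096, 0.1801, 0.0534]
orientation: [0.822, 0.569, -0.002, -0.003]
ft_force: [-7.2, 4.2, 5.6]
gripper_width: 0.0002
grasp_force: 4.5
```

Call:
send_rows(increments=[-1,0,1.5,0,0,-1,0,0,0,0])

```text
clock: 10.35
tcp_pos: [0.5097, 0.1801, 0.0533]
orientation: [0.822, 0.57, -0.002, -0.004]
ft_force: [-10.6, 5.3, 7.3]
gripper_width: -0.0
grasp_force: 6.0
```

Call:
send_rows(increments=[-1,0,1,0,0,-1,0,0,0,0])

```text
clock: 10.55
tcp_pos: [0.5099, 0.18, 0.0533]
orientation: [0.822, 0.57, -0.003, -0.004]
ft_force: [-12.7, 6.7, 8.0]
gripper_width: -0.0002
grasp_force: 7.1
```

Call:
send_rows(increments=[-1,0,1,0,0,-1,0,0,0,0])

```text
clock: 10.75
tcp_pos: [0.51, 0.18, 0.0533]
orientation: [0.822, 0.57, -0.003, -0.005]
ft_force: [-14.8, 6.3, 11.2]
gripper_width: 0.0002
grasp_force: 8.1
```

Call:
send_rows(increments=[-1,0,1,0,0,-1,0,0,0,0])

```text
clock: 10.95
tcp_pos: [0.5101, 0.18, 0.0532]
orientation: [0.822, 0.57, -0.003, -0.006]
ft_force: [-15.8, 8.6, 13.0]
gripper_width: -0.0002
grasp_force: 9.2
```

There's a solid 16 N contact and no motion, and s is still 19, so something other than the fin face may be touching. I'll look with one composite picture.

Run:
```python
from g import *
br=lambda x,k:np.clip(x.astype(float)*k,0,255).astype('uint8')
W=br(snap('wrist')['pixels'][:,:,::-1],2)[100:300,130:390]
W=cv2.resize(W,(390,300),interpolation=cv2.INTER_CUBIC)
S=snap('side'); s=br(S['pixels'][:,:,::-1],1.8)[160:290,140:310]
s=cv2.resize(s,(410,314),interpolation=cv2.INTER_CUBIC)[:300]
T=snap('top'); t=br(T['pixels'][:,:,::-1],1.5)[100:300,100:360]; t=cv2.resize(t,(390,300),interpolation=cv2.INTER_CUBIC)
S2=br(S['pixels'][:,:,::-1],2.2)[200:260,180:262]; S2=cv2.resize(S2,(410,300),interpolation=cv2.INTER_CUBIC)
cv2.imwrite('pics/c7.png',np.vstack([np.hstack([W,s]),np.hstack([t,S2])]))
```

```text
10.95 [0.51011729 0.18000989 0.05322234] [-15.80540786   8.56773592  13.00720094] [1.52531294e+00 3.18409197e+00 1.35479232e-03]
tool x ang 69.50938891478347 rel to dial in tool mm [ 29.89677614 -18.3168154   16.05975287]
```

View pics/c7.png

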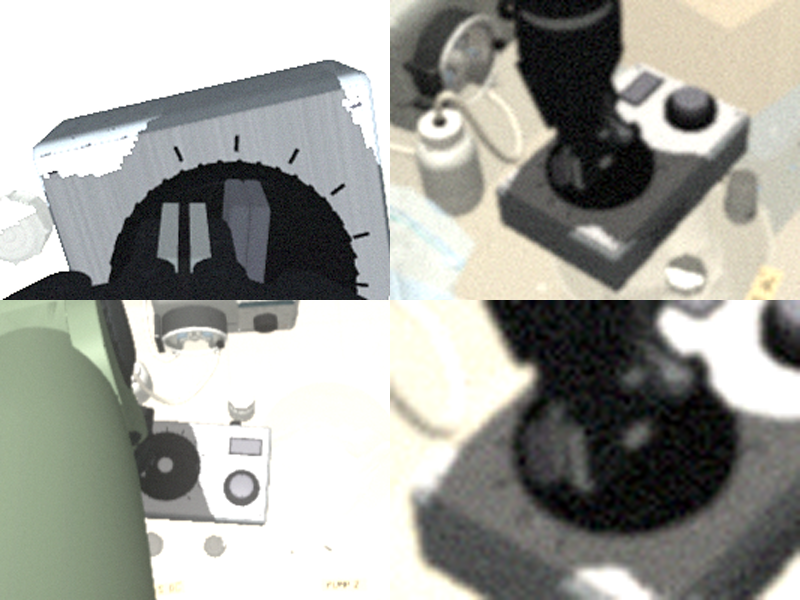

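In the composite, the fin is still at tick 2. The tips are near the disc about 5 mm left of the fin, and the gripper's wider knuckle seems to rest on the fin's top edge, which explains the upward force. I'll back off, raise the tool 10 mm and push again with only the tips at fin height.

Call:
send_rows(increments=[-1,0,-6,0,0,-1,0,-4,0,0,-1,0,0,-5,0,-1,0,0,-5,0,-1,0,4,0,0,-1,0,3,0,0,-1,0,0,0,0])

```text
clock: 11.8
tcp_pos: [0.5151, 0.1781, 0.0638]
orientation: [0.822, 0.569, 0.0, 0.0]
ft_force: [-0.1, 0.5, 0.2]
gripper_width: -0.0002
grasp_force: 0.0
```

Call:
send_rows(increments=[-1,0,1,0,0,-1,0,0,0,0])

```text
clock: 12.0
tcp_pos: [0.515, 0.178, 0.0636]
orientation: [0.822, 0.569, -0.0, -0.0]
ft_force: [-0.8, 0.8, 1.0]
gripper_width: 0.0004
grasp_force: 0.0
```

Call:
send_rows(increments=[-1,0,1,0,0,-1,0,0,0,0])

```text
clock: 12.2
tcp_pos: [0.5156, 0.1777, 0.0636]
orientation: [0.822, 0.569, -0.0, -0.0]
ft_force: [-0.5, -0.2, -0.1]
gripper_width: -0.0001
grasp_force: 0.4
```

Call:
send_rows(increments=[-1,0,1,0,0,-1,0,0,0,0])

```text
clock: 12.4
tcp_pos: [0.5158, 0.1777, 0.0635]
orientation: [0.822, 0.569, -0.001, -0.001]
ft_force: [-3.8, 1.7, 1.3]
gripper_width: 0.0002
grasp_force: 1.9
```

Call:
send_rows(increments=[-1,0,1,0,0,-1,0,0,0,0])

```text
clock: 12.6
tcp_pos: [0.516, 0.1776, 0.0635]
orientation: [0.822, 0.569, -0.001, -0.002]
ft_force: [-5.6, 2.2, 2.7]
gripper_width: 0.0001
grasp_force: 3.2
```

Call:
send_rows(increments=[-1,0,1,0,0,-1,0,0,0,0])

```text
clock: 12.8
tcp_pos: [0.5161, 0.1776, 0.0634]
orientation: [0.822, 0.569, -0.001, -0.002]
ft_force: [-7.8, 3.7, 3.5]
gripper_width: -0.0002
grasp_force: 4.2
```

Call:
send_rows(increments=[-1,0,1,0,0,-1,0,0,0,0])

```text
clock: 13.0
tcp_pos: [0.5162, 0.1776, 0.0634]
orientation: [0.822, 0.57, -0.002, -0.003]
ft_force: [-9.7, 4.4, 5.5]
gripper_width: -0.0
grasp_force: 5.2
```

Call:
send_rows(increments=[-1,0,1,0,0,-1,0,0,0,0])

```text
clock: 13.2
tcp_pos: [0.5163, 0.1776, 0.0633]
orientation: [0.822, 0.57, -0.002, -0.004]
ft_force: [-11.0, 5.4, 8.1]
gripper_width: -0.0001
grasp_force: 6.2
```

Run:
```python
from g import *
S=snap('wrist'); g=cv2.cvtColor(S['pixels'],cv2.COLOR_RGB2GRAY)
for r in range(196,262,6): print(r,g[r,222:302:3])
```

```text
13.2 [0.51633691 0.17755922 0.06333884] [-11.02901279   5.44606551   8.14564534] [ 1.06311512  2.40462762 -0.06205798]
tool x ang 69.45515402494209 rel to dial in tool mm [ 29.78434112 -11.82505648   5.77437195]
196 [84 86 85 86 86 16 86 85 86 84 90 85 87 88 87 89 86 91 87 87 89 89 90 90
 89 88 86]
202 [84 85 87 89 88 81 83 86 86 86 86 76 70 11 23 31 16  9 12 35 65 62 36 92
 88 90 88]
208 [86 80 90 85 87 65 16  0 13  8 10  7 11  9 14 13  5 13  9 11 11  8 13  9
 12 11 13]
214 [85 91  7 12 13  8 14 12 10 12  5 15 13 11 21 41 41 42 28 46 42 47 13 13
 13  7  9]
220 [ 5 12 14  9 10  8 12 11 12 14 14 15 10 15 22 41 42 40 43 45 42 39 37 15
  7 10  9]
226 [12 10 13  7 16  7 11 17 11 11 15 11  7 13 27 42 44 42 41 43 46 41 43  3
  9  9  8]
232 [16 10 19  7  7 21  3 10  5 10 11 13 14 10 26 49 47 48 45 41 50 53 49 42
 12 15 14]
238 [ 9 13 15 12 12 22 70 70 70 32 11 20 66 72 69 52 53 49 45 43 46 49 50 33
 13 13 11]
244 [11 17  8 11  9 41 68 71 71 22 13 16 70 73 70 68 53 53 49 47 45 51 50 16
  7 15 13]
250 [14 23 17 15 12 59 69 67 73 21 14 13 69 68 68 74 16 19 14 18 16 51 50  5
 15  5 11]
256 [21 15 17 22 18 76 68 73 72  8 15 11 72 73 70 71 15 20 17 19 16 51 45 13
  9  9 11]
```

Call:
send_rows(increments=[-1,0,0,0,0,-1,0,0,0,0,-1,0,0,0,0,-1,0,0,0,0])

```text
clock: 13.65
tcp_pos: [0.5164, 0.1775, 0.0634]
orientation: [0.822, 0.57, -0.002, -0.003]
ft_force: [-11.2, 4.2, 7.2]
gripper_width: 0.0002
grasp_force: 6.2
```

Call:
send_rows(increments=[-1,0,-8,0,0,-1,0,-4,0,0,-1,0,0,-6,0,-1,5,0,0,0,-1,0,6,0,0,-1,0,0,0,0])

```text
clock: 14.25
tcp_pos: [0.5184, 0.1826, 0.07]
orientation: [0.822, 0.569, 0.001, 0.001]
ft_force: [0.2, 0.3, -0.4]
gripper_width: 0.0001
grasp_force: 0.0
```

Call:
send_rows(increments=[-1,0,2,0,0,-1,0,0,0,0])

```text
clock: 14.45
tcp_pos: [0.5189, 0.1818, 0.0696]
orientation: [0.822, 0.569, -0.0, 0.0]
ft_force: [1.4, 0.6, -1.0]
gripper_width: 0.0004
grasp_force: 0.0
```

Call:
send_rows(increments=[-1,0,2,0,0,-1,0,0,0,0])

```text
clock: 14.65
tcp_pos: [0.5208, 0.1812, 0.0697]
orientation: [0.822, 0.569, 0.0, 0.0]
ft_force: [1.3, -0.3, 0.6]
gripper_width: -0.0001
grasp_force: 0.0
```

Call:
send_rows(increments=[-1,0,2,0,0,-1,0,0,0,0])

```text
clock: 14.85
tcp_pos: [0.5227, 0.1806, 0.0698]
orientation: [0.822, 0.569, 0.0, 0.0]
ft_force: [0.4, 0.3, -0.6]
gripper_width: 0.0
grasp_force: 0.0
```

Contacts at different heights don't fit the assumed tip height. I'll triangulate the hub across the cameras to see which height is wrong.

Run:
```python
from g import *
import pickle
a,b=pickle.load(open('s0.pkl','rb'))
def tri(rs):
    A=np.zeros((3,3));y=np.zeros(3)
    for e,d in rs:
        d=d/np.linalg.norm(d);P=np.eye(3)-np.outer(d,d);A+=P;y+=P@e
    x=np.linalg.solve(A,y); return x,[np.linalg.norm(np.cross(x-e,d/np.linalg.norm(d)))*1000 for e,d in rs]
# side image dial ellipse and hub
def comp(im,lo,hi,box,amin):
    g=cv2.cvtColor(im,cv2.COLOR_RGB2GRAY);x0,y0,x1,y1=box
    m=((g>=lo)&(g<hi)).astype('uint8');k=np.zeros_like(m);k[y0:y1,x0:x1]=m[y0:y1,x0:x1]
    n,l,st,c=cv2.connectedComponentsWithStats(k)
    return [(st[i],c[i].round(1),tuple(np.round(cv2.fitEllipse(cv2.convexHull(np.argwhere(l==i)[:,::-1].astype(np.int32)))[0],1))) for i in range(1,n) if st[i,4]>amin]
for r in comp(b['pixels'],0,50,(195,205,260,255),100): print('side dark',r)
for r in comp(b['pixels'],0,50,(250,190,285,220),40): print('side button',r)
for r in comp(b['pixels'],75,256,(215,215,245,245),8): print('side hub',r)
# predicted side pixels for dial centre at several heights along the top ray
for z in (.03,.042,.055,.069): print(z,onplane(a,210.3,210.5,z),proj(b,onplane(a,210.3,210.5,z)))
for z in (.03,.05,.075): print('B',z,proj(b,onplane(a,261,224.5,z)))
# caps/vial: table contacts check: controller corner bottom
```

```text
14.85 [0.52268995 0.18059118 0.06981784] [ 0.40924305  0.28864428 -0.62825938] [-0.01887189 -0.0028238   0.01886107]
tool x ang 69.36701382966848 rel to dial in tool mm [34.84546763 -7.04025753 -0.81454127]
side dark (array([ 205,  212,   44,   35, 1075], dtype=int32), array([227.4, 229.6]), (np.float64(226.8), np.float64(229.1)))
side button (array([254, 200,  21,  14, 198], dtype=int32), array([264. , 207.3]), (np.float64(264.1), np.float64(205.4)))Traceback (most recent call last):
  File "<stdin>", line 17, in <module>
  File "<stdin>", line 14, in comp
cv2.error: OpenCV(4.12.0) /io/opencv/modules/imgproc/src/shapedescr.cpp:361: error: (-201:Incorrect size of input array) There should be at least 5 points to fit the ellipse in function 'fitEllipseNoDirect'
```

Run:
```python
from g import *
import pickle
a,b=pickle.load(open('s0.pkl','rb'))
for z in (.03,.042,.055,.069): print(z,onplane(a,210.3,210.5,z),proj(b,onplane(a,210.3,210.5,z)))
for z in (.03,.05,.075): print('B',z,proj(b,onplane(a,261,225,z)))
# current side view: fingertip vs predicted TCP
S=snap('side');W=snap('wrist'); 
for dz in (0,.013,.026): print('tip',dz,proj(S,o['tcp_pos']+[0,0,dz]))
g=cv2.cvtColor(S['pixels'],cv2.COLOR_RGB2GRAY)
print(g[218:244:2,202:236:2])
cv2.imwrite('pics/last.png',S['pixels'][:,:,::-1])
```

```text
14.85 [0.52268995 0.18059118 0.06981784] [ 0.40924305  0.28864428 -0.62825938] [-0.01887189 -0.0028238   0.01886107]
tool x ang 69.36701382966848 rel to dial in tool mm [34.84546763 -7.04025753 -0.81454127]
0.03 [0.52186387 0.14859011 0.03      ] (np.float64(225.55724823504195), np.float64(238.95321042078993))
0.042 [0.51951555 0.14741341 0.042     ] (np.float64(226.51416298826896), np.float64(234.99205229265374))
0.055 [0.51697154 0.14613864 0.055     ] (np.float64(227.5724864016668), np.float64(230.61111200822387))
0.069 [0.51423184 0.14476582 0.069     ] (np.float64(228.73824956012623), np.float64(225.78542383167454))
B 0.03 (np.float64(263.616249070732), np.float64(214.4027204681384))
B 0.05 (np.float64(264.89094365744984), np.float64(208.30131986729765))
B 0.075 (np.float64(266.5467618270685), np.float64(200.37564882400267))
tip 0 (np.float64(215.45633225804835), np.float64(235.76221649749112))
tip 0.013 (np.float64(214.96387953336676), np.float64(231.14372712171001))
tip 0.026 (np.float64(214.46018713944414), np.float64(226.41982601729958))
[[126 115  69  30  41  26   6   3  10
[... 186 characters left out ...]
 33  31  46  37  16  17  14  10  37  55  51  54  52  13  11]
 [ 50  38  20  29  41  38  16   4  16  25  40  51  56  53  52  15   2]
 [ 44  33   8  24  38  41  24  24  34  27  25  43  52  44  31  12   9]
 [ 50  33  18  27  29  39  37  29  30  28  13  19  16  14  11   1   6]
 [ 53  33  12  27  24  28  33  29  26  15  11   5   9   0  11   9   1]
 [ 54  39  14  22  30  28  25  12   4   4   6   6   0   4   7  10   3]
 [ 40  46  21   8  25  21  14   9  11   3   8   7  15   6   8  11   0]
 [ 53  50  44  18   6  10   0   7   9   0   2   7   3   4   5   6   0]
 [ 51  52  53  30  10   9   7   2   6   0   7   7   9  11   8   0   9]
 [ 55  51  45  46  32  19   6   5   5   8  11  17  13   6   5  10   3]]
```

```bash
cat > fin.py <<'E'
from g import *
W=snap('wrist'); g=cv2.cvtColor(W['pixels'],cv2.COLOR_RGB2GRAY)
g=cv2.medianBlur(g,3)
sh=lambda x,y,z:tuple(int(v) for v in proj(W,C+Rm@np.array([x,y,-z])/1000))
print('fin stop now: outer bottom',sh(43,-6,0),sh(43,6,0),'outer top',sh(43,-6,24),sh(43,6,24),'inner top',sh(16,-6,24),sh(16,6,24),'hub',sh(0,0,0))
c='.:-=+*#%@'
for r in range(190,285,3): print(r,''.join(c[min(8,v//11)] for v in g[r,210:330:2]))
E
python3 fin.py
```

```text
14.95 [0.52242687 0.18062779 0.06977898] [0.2292681  0.21527219 0.81548611] [ 0.02529636 -0.04228917 -0.00707088]
tool x ang 69.36991286180107 rel to dial in tool mm [34.78728838 -7.29784092 -0.77811969]
fin stop now: outer bottom (252, 215) (273, 215) outer top (252, 232) (276, 232) inner top (252, 281) (275, 281) hub (262, 283)
190 @@%%%%%%%@%%%%%%%%%%%%@%%%%%%%%%@%@%%%%%%%%%%%%%%%%%%%%%%%%%
193 @@%%%%%%%%%%%%%%%%%%%%@%%%%==@%%%%%@%%%%%%%%%%%%%%%%%%%%%%%%
196 @%%%%%%%%%%%%%%%%%%%%%%%%%%=+%%%%@%%%%%%%%%%%%%%%%%%%%%%%@%%
199 %%%%%%%%%:+@%%%%%%%%%%%@%%%++%@%%@%%@%%%%%%%%**%%%%%%%%%%%%%
202 %%%%%%%%%#:%%%%%%%%%%%%%%%%@%%%%%%%%%%%%%%%%#:%%%%%%%%%%%%@%
205 %%%%%%%%%%+=%%%%%%%%%%#@%%%++%%%%#%%%%%%%%%%:*%%%%%%%%%%%@@%
208 %%%%%%%%%%%%@%%%*#=-::::..........:=+#%#%%%%%%%%%%%%%%%%%%%%
211 %%%%%%%%%%%%@#-.......::.::....::.:.....:#%%%%%%%%%%%%%%%%@%
214 %%%%%%%%%*......:..::..:..........:.:..:..::.+%%%%%%%%%%%%%%
217 %%%%%%%*:::::::::..::::-----:--=-:.........:..:#%%%%%%%%%%%@
220 %%%%#...:..:.::..::::::===========::::::::....::::+%%%%%%%%*
223 %%#-:...:...:::::::::.:===========:.::::..:::....
[... 611 characters left out ...]
:::=#####*:::=#####*::::::::::::::.....:.:.::.....
256 ...:.::::::::+#####*:::=#####*:::::::::..::::.:.::::....::::
259 ::::.::::::::*#####*:::=######::::::::.::::::.....:::::....:
262 :::..::::::::######+:::-######::::::::.:.:.:::::......::..::
265 ::.::::::::::######+::.-######-::::::::::::.:::.:..:.::::.:.
268 .::.::::::::-######+:::-######+::::::::.:..::..:.:.:::..::::
271 .::.:::::::::**####=:::-#####*-:::::::::..:::...:...:..:::::
274 ...:::::::::::::=#%=:::-%%+::::::::::::::.:......:.:.:..:::.
277 :.::::::::::::::::*+:::-#:::::::::::::::::..:::::::::.::::::
280 ::::::::::::::::::-+:::-+:::::::::::::::::::.::...:..::.::.:
283 :::::::::::::::::::::::::::::::::::::::::::..:...::..:::::::
```

Something on the gripper's back (the finger's broad, sloped side) gives a wedged contact. I'll turn the tool 90° so the flat narrow side of the fingers (tool +x) faces the fin, which also puts the fin in clear view of the wrist camera.

Call:
send_rows(increments=[-1,0,0,-30,0,-1,-4,-25,-10,0,-1,0,0,0,0.143,-1,0,0,0,0.143,-1,0,0,0,0.143,-1,0,0,0,0.143,-1,0,0,0,0.143,-1,0,0,0,0.143])

```text
clock: 15.8
tcp_pos: [0.4975, 0.1857, 0.1098]
orientation: [0.985, 0.173, -0.0, 0.0]
ft_force: [0.3, 0.3, -0.3]
gripper_width: -0.0003
grasp_force: 0.0
```

Call:
send_rows(increments=[-1,0,0,0,0.143,-1,0,0,0,0.143,-1,0,0,0,0.143,-1,0,0,0,0.143,-1,0,0,0,0.143,-1,0,0,0,0,-1,0,0,0,0])

```text
clock: 16.5
tcp_pos: [0.496, 0.0386, 0.1102]
orientation: [0.995, -0.075, -0.01, -0.06]
ft_force: [-0.9, -0.5, -0.6]
gripper_width: -0.0
grasp_force: 0.0
```

```bash
cat > fin.py <<'E'
from g import *
W=snap('wrist'); g=cv2.cvtColor(W['pixels'],cv2.COLOR_RGB2GRAY)
g=cv2.medianBlur(g,3)
h=np.radians(69.4); F=np.array([[np.cos(h),np.sin(h),0],[np.sin(h),-np.cos(h),0],[0,0,-1]])
sh=lambda x,y,z:tuple(int(v) for v in proj(W,C+F@np.array([x,y,-z])/1000))
print('tcp in fin frame',F.T@(o['tcp_pos']-C)*1000)
print('fin top corners',sh(43,-6,24),sh(43,6,24),sh(16,-6,24),sh(16,6,24),'hub',sh(0,0,0),'tcp',proj(W,o['tcp_pos']))
c='.:-=+*#%@'
for r in range(150,290,4): print(r,''.join(c[min(8,v//11)] for v in g[r,190:330:2]))
E
python3 fin.py
```

```text
16.5 [0.49595577 0.03864242 0.11016375] [-0.8554433  -0.5464584  -0.59669962] [-0.04684853  0.04989971  0.03350242]
tool x ang -8.545055967040176 rel to dial in tool mm [ -6.13202934 103.21811064 -53.51894132]
tcp in fin frame [-107.42929662   17.89829937  -41.16375026]
fin top corners (24, 200) (23, 183) (63, 209) (63, 192) hub (106, 195) tcp (np.float64(250.21856734674833), np.float64(233.1979684627358))
150 @@@@@@@@@@@@@@@=@@@@@@@@@@@@@@@@++++++++++++-:%@@@@%***@@@@@@@@@@@@@@@
154 @@@@@@@@@@@@@@@+@@@@@@@@@@@@@@@@++++++++++++-:#@@@@%***@@@@@@@@@@@@@@@
158 @@@@@@@@@@@@@@@===+++++=-=====.::::::::::::::.#%%%%%**@@@@@@@@@@@@@@@@
162 @@@@@@@@@@@@@@@@@@@@@@@@@@@@@%@@@@@@@@@@@@@@@@@@@@@%**@@@@@@@@@@@@@@@@
166 @@@@@@@@%@@@@@@@@@@@@@@@@@@@@@@@@@@@@@@@@@@@@@@@@@@%**@@@@@@@@@@@@@@@@
170 @@@@@@@@@@@@@@@@@@@@@@@@@@@@@@@@@@@@@@@@@@@@@@@@@@@%**@@@@@@@@@@@@@@@@
174 @@@@@@@@@@@@@@@@@@@@@@@@@@@@@@@@@@@@@@@@@@@@@@@@@@@%**@@@@@@@@@@@@@@@@
178 @@@@@@@@@@@@@@@@@@@@@@@@@@@@@@@@@@@@@@@@@@@@@@@@@@@%**@@@@@@@@@@@@@@@@
182 @@@@@@@@@@@@@@@@@@%%@@@@@@@@@@@@@@@@@@@@@@@@@@@@@@@%**@@@@@@@@@@@@@@@@
186 @@@@@@@@@@@
[... 1234 characters left out ...]
:-@@@%***@@@@@@@@@@@@@@@@
254 @@@@@@@@@@@@@@@@:::::::=#####*:::=#####*:::::::*@@@***@@@@@@@@@@@@@@@@
258 @@@@@@@@@@@@@@@@:::::::*#####*.::=#####*:::::::-%@%#*%@@@@@@@@@@@@@@@@
262 @@@@@@@@@@@@@@@::::::::######+:::-######::::::::%%%**@@@@@@@@@@@@@@@@@
266 @@@@@@@@@@@@@@@:::::::-######+.::-######=:::::::#@@@@@@@@@@@@@@@@@@@@@
270 @@@@@@@@@@@@@@-:::::::-######+:::-######*::::::::@@@@@@@@@@@@@@@@@@@@@
274 @@@@@@@@@@@@@#::::::::::::=%%=:::-%%*::::::::::::@@@@@@@@@@@@@@@@@@@@@
278 @@@@@@@@@@@%::::::::::::::::++:::-#:::::::::::::::.@@@@@@@@@@@@@@@@@@@
282 @@@@@@@@@@@:::::::::::::::::::::::::::::::::::::::::@@@@@@@@@@@@@:::::
286 @@@@@@@@@#:::::::::::::::::::::::::::::::::::::::::::#@@@@@@@@@.::::::
```

Run:
```python
from g import *
print(o['joint_pos'].round(3),o['joint_vel'].round(3),o['joint_efforts'].round(1),o['orientation'].round(3))
```

```text
16.55 [0.49594884 0.03959357 0.11014741] [-0.81327187  1.09109658  0.77547486] [-0.11850292  0.03280352  0.02489484]
tool x ang -8.433888904788734 rel to dial in tool mm [ -6.48793934 102.27766374 -53.38183194]
[-0.148  0.332 -0.457  0.811  0.118  3.141] [ 0.033  0.003  0.     0.001 -0.     0.   ] [ -1.1 -40.9  22.6   0.2   0.3   0. ] [ 0.995 -0.074 -0.01  -0.06 ]
```

Call:
send_rows(increments=[-1,0,0,-10,0,-1,0,0,0,0])

```text
clock: 16.75
tcp_pos: [0.497, 0.0394, 0.1214]
orientation: [0.996, -0.073, -0.009, -0.06]
ft_force: [0.6, -0.3, -0.9]
gripper_width: 0.0004
grasp_force: 0.0
```

Run:
```python
from g import *
print(o['joint_pos'].round(3),o['joint_vel'].round(3),o['joint_efforts'].round(1),o['orientation'].round(3))
```

```text
16.75 [0.49703895 0.03936004 0.12141071] [ 0.63507546 -0.3315306  -0.89214532] [-0.16729692 -0.02153641  0.01427117]
tool x ang -8.292872974711507 rel to dial in tool mm [ -5.85830748 101.01963016 -64.58893514]
[-0.148  0.32  -0.441  0.837  0.118  3.138] [ 0.001  0.007 -0.013 -0.026  0.     0.002] [ -0.2 -40.3  22.4   0.6   0.4  -0. ] [ 0.996 -0.073 -0.009 -0.06 ]
```

Joint 6 hit its limit, so the tool drifted over and tilted. I'll turn back the other way, so that the −x face can push within range, and check whether the tilt goes away.

Call:
send_rows(increments=[-1,0,0,0,-0.14,-1,0,0,0,-0.14,-1,0,0,0,-0.14,-1,0,0,0,-0.14,-1,0,0,0,0])

```text
clock: 17.25
tcp_pos: [0.4963, 0.0393, 0.1203]
orientation: [0.977, 0.205, 0.007, -0.06]
ft_force: [0.3, -0.5, -0.6]
gripper_width: 0.0001
grasp_force: 0.0
```

```bash
cat >> g.py <<'E'
print('j',o['joint_pos'].round(3),'tool z',Rm[:,2].round(4))
h=np.radians(69.4); F=np.array([[np.cos(h),np.sin(h),0],[np.sin(h),-np.cos(h),0],[0,0,-1]])
print('tcp in fin frame',(F.T@(o['tcp_pos']-C)*1000).round(1))
E
python3 g.py
```

```text
17.25 [0.49625851 0.03931749 0.12032093] [ 0.2529539  -0.54065314 -0.6203446 ] [-0.09934029  0.01653532 -0.01428477]
tool x ang 23.53276953159965 rel to dial in tool mm [-59.41194196  82.32732333 -63.49178146]
j [-0.148  0.321 -0.443  0.836  0.118  2.578] tool z [-0.0111  0.1203 -0.9927]
tcp in fin frame [-106.7   17.9  -51.3]
```

The tilt (0.12 rad towards +y) persists but is acceptable. Now I'll go back to the fin's counter-clockwise side and turn so that tool −x faces it.

Call:
send_rows(increments=[-1,14.5,-33.5,4.4,0,-1,14.5,-33.5,4.4,0,-1,14.5,-33.5,4.4,0,-1,14.5,-33.5,4.4,0,-1,0,0,0,-0.148,-1,0,0,0,-0.148,-1,0,0,0,-0.148,-1,0,0,0,-0.148])

```text
clock: 18.05
tcp_pos: [0.4954, 0.1863, 0.1203]
orientation: [0.874, 0.482, 0.024, -0.056]
ft_force: [-1.1, -0.7, 0.2]
gripper_width: 0.0001
grasp_force: 0.0
```

Call:
send_rows(increments=[-1,0,0,0,-0.148,-1,0,0,0,-0.148,-1,0,0,0,-0.148,-1,0,0,0,-0.148,-1,0,0,0,-0.148,-1,0,0,0,-0.148,-1,0,0,0,-0.148,-1,0,0,0,-0.148])

```text
clock: 18.85
tcp_pos: [0.4955, 0.1861, 0.1203]
orientation: [0.457, 0.888, 0.051, -0.033]
ft_force: [0.3, -0.2, 0.2]
gripper_width: -0.0001
grasp_force: 0.0
```

Call:
send_rows(increments=[-1,0,0,0,-0.148,-1,0,0,0,-0.148,-1,0,0,0,-0.148,-1,0,0,0,-0.148,-1,0,0,0,0])

```text
clock: 19.35
tcp_pos: [0.4955, 0.1861, 0.1203]
orientation: [0.181, 0.982, 0.058, -0.017]
ft_force: [0.0, 0.1, -0.1]
gripper_width: 0.0001
grasp_force: 0.0
```

```bash
python3 g.py
```

```text
19.35 [0.49547591 0.18606177 0.1203188 ] [ 0.04874812  0.12178507 -0.08419254] [-0.12238783 -0.02508787 -0.00191055]
tool x ang 159.3034728890547 rel to dial in tool mm [ 37.1668462   35.52726844 -45.81049526]
j [ 0.143  0.348 -0.402  0.815  0.121  0.508] tool z [-0.0113  0.1205 -0.9927]
tcp in fin frame [ 30.4 -34.4 -51.3]
```

Call:
send_rows(increments=[-1,-1.2,-2.4,22,0,-1,-1,-2,18,0,-1,-0.6,-1.2,11,0,-1,-0.3,-0.6,6,0,-1,0,0,0,0])

```text
clock: 19.85
tcp_pos: [0.4951, 0.1855, 0.0622]
orientation: [0.181, 0.982, 0.058, -0.017]
ft_force: [-0.9, 0.6, 0.3]
gripper_width: -0.0002
grasp_force: 0.0
```

Call:
send_rows(increments=[-1,-0.2,-0.3,3,0,-1,-0.2,-0.3,3,0,-1,0,0,0,0])

```text
clock: 20.15
tcp_pos: [0.4958, 0.1855, 0.0568]
orientation: [0.18, 0.982, 0.058, -0.016]
ft_force: [-0.3, 0.5, -0.4]
gripper_width: -0.0002
grasp_force: 0.0
```

```bash
python3 g.py
```

```text
20.15 [0.49581538 0.18546624 0.05677763] [-0.32232216  0.45349361 -0.40674879] [-0.10360507  0.00329863 -0.03176568]
tool x ang 159.37952587102407 rel to dial in tool mm [33.20401811 28.24325661 17.18389862]
j [ 0.142  0.426 -0.475  0.664  0.121  0.505] tool z [-0.0112  0.1205 -0.9927]
tcp in fin frame [ 30.  -33.9  12.2]
```

Call:
send_rows(increments=[-1,0,0,3,0,-1,-6,0,0,0,-1,-4,0,0,0,-1,-2,0,0,0,-1,0,0,0,0])

```text
clock: 20.65
tcp_pos: [0.5075, 0.1814, 0.0531]
orientation: [0.18, 0.982, 0.058, -0.016]
ft_force: [-0.7, 0.5, 0.6]
gripper_width: -0.0
grasp_force: 0.0
```

Call:
send_rows(increments=[-1,-2,0,0,0,-1,0,0,0,0])

```text
clock: 20.85
tcp_pos: [0.509, 0.1808, 0.053]
orientation: [0.18, 0.982, 0.058, -0.016]
ft_force: [-1.2, -0.3, 0.2]
gripper_width: 0.0001
grasp_force: 0.0
```

Call:
send_rows(increments=[-1,-2,0,0,0,-1,0,0,0,0])

```text
clock: 21.05
tcp_pos: [0.5097, 0.1805, 0.0527]
orientation: [0.18, 0.982, 0.058, -0.017]
ft_force: [-2.4, 1.3, 2.5]
gripper_width: -0.0
grasp_force: 1.5
```

Call:
send_rows(increments=[-1,-2,0,0,0,-1,0,0,0,0])

```text
clock: 21.25
tcp_pos: [0.5099, 0.1805, 0.0526]
orientation: [0.18, 0.982, 0.059, -0.019]
ft_force: [-7.4, 2.4, 5.5]
gripper_width: -0.0001
grasp_force: 3.9
```

Call:
send_rows(increments=[-1,-1,0,0,0,-1,0,0,0,0])

```text
clock: 21.45
tcp_pos: [0.5101, 0.1805, 0.0526]
orientation: [0.179, 0.982, 0.059, -0.02]
ft_force: [-8.3, 4.8, 7.0]
gripper_width: 0.0003
grasp_force: 5.0
```

```bash
python3 g.py
```

```text
21.45 [0.51006447 0.18047246 0.05257223] [-8.29311416  4.76633636  6.96906266] [0.69433377 1.77776539 0.17578226]
tool x ang 159.46656916600082 rel to dial in tool mm [17.74689256 28.2208517  20.7286569 ]
j [ 0.127  0.455 -0.439  0.678  0.125  0.488] tool z [-0.0173  0.1232 -0.9922]
tcp in fin frame [ 30.3 -18.8  16.4]
```

The contact point is the same regardless of tool orientation, so the fingers meet the fin's edge with a sloped part. I'll back off and feel for the disc to learn the real tip height.

Call:
send_rows(increments=[-1,8,0,0,0,-1,8,0,0,0,-1,0,0,2,0,-1,0,0,2,0,-1,0,0,0,0])

```text
clock: 21.95
tcp_pos: [0.4987, 0.1851, 0.0493]
orientation: [0.18, 0.982, 0.058, -0.016]
ft_force: [0.7, -0.1, 0.5]
gripper_width: -0.0003
grasp_force: 0.0
```

Call:
send_rows(increments=[-1,0,0,2,0,-1,0,0,0,0])

```text
clock: 22.15
tcp_pos: [0.4985, 0.1854, 0.0473]
orientation: [0.18, 0.982, 0.058, -0.017]
ft_force: [-0.3, 0.3, 0.2]
gripper_width: 0.0001
grasp_force: 0.0
```

Call:
send_rows(increments=[-1,0,0,2,0,-1,0,0,0,0])

```text
clock: 22.35
tcp_pos: [0.4982, 0.1856, 0.0453]
orientation: [0.18, 0.982, 0.058, -0.017]
ft_force: [-0.1, -0.6, 0.7]
gripper_width: 0.0002
grasp_force: 0.0
```

Call:
send_rows(increments=[-1,0,0,2,0,-1,0,0,0,0])

```text
clock: 22.55
tcp_pos: [0.4986, 0.186, 0.0439]
orientation: [0.18, 0.982, 0.058, -0.016]
ft_force: [-0.1, -0.8, 4.0]
gripper_width: -0.0001
grasp_force: 1.5
```

Call:
send_rows(increments=[-1,0,0,2,0,-1,0,0,0,0])

```text
clock: 22.75
tcp_pos: [0.499, 0.1862, 0.0433]
orientation: [0.18, 0.982, 0.058, -0.016]
ft_force: [-4.3, -2.2, 15.7]
gripper_width: 0.0002
grasp_force: 7.6
```

```bash
python3 g.py
```

```text
22.75 [0.49900662 0.18615334 0.04327414] [-4.27412807 -2.24457467 15.73255361] [-0.33755708  0.82475095  0.03778832]
tool x ang 159.38562851291965 rel to dial in tool mm [29.77688527 28.54154579 30.6103374 ]
j [ 0.143  0.449 -0.481  0.634  0.121  0.506] tool z [-0.0098  0.1204 -0.9927]
tcp in fin frame [ 31.7 -31.1  25.7]
```

The disc is felt at a reported z of 0.044, so the real tips are 25 mm above the reported TCP. I'll work with the tips about 3 mm above the disc and further out on the fin, then push harder.

Call:
send_rows(increments=[-1,0,0,-3.5,0,-1,0,5,0,0,-1,-5,0,0,0,-1,0,0,0,0])

```text
clock: 23.15
tcp_pos: [0.5055, 0.1887, 0.0451]
orientation: [0.18, 0.982, 0.058, -0.016]
ft_force: [0.5, -0.5, 0.3]
gripper_width: -0.0002
grasp_force: 0.0
```

Call:
send_rows(increments=[-1,-3,0,0,0,-1,-2,0,0,0,-1,0,0,0,0])

```text
clock: 23.45
tcp_pos: [0.5098, 0.1868, 0.0449]
orientation: [0.18, 0.982, 0.058, -0.017]
ft_force: [-0.1, -0.3, -0.0]
gripper_width: 0.0004
grasp_force: 0.0
```

```bash
python3 g.py
```

```text
23.45 [0.50977187 0.18675152 0.04492477] [-0.09754993 -0.27560179 -0.02731131] [-0.12843448 -0.03508663 -0.03314094]
tool x ang 159.3830100460702 rel to dial in tool mm [19.9722277  33.11598894 28.94808252]
j [ 0.141  0.464 -0.449  0.652  0.121  0.504] tool z [-0.0115  0.1204 -0.9927]
tcp in fin frame [ 36.1 -21.3  24.1]
```

Call:
send_rows(increments=[-1,-2,0,0,0,-1,0,0,0,0])

```text
clock: 23.65
tcp_pos: [0.5113, 0.1861, 0.0449]
orientation: [0.18, 0.982, 0.058, -0.017]
ft_force: [0.4, 0.5, -0.5]
gripper_width: -0.0
grasp_force: 0.0
```

Call:
send_rows(increments=[-1,-2,0,0,0,-1,0,0,0,0])

```text
clock: 23.85
tcp_pos: [0.5115, 0.1861, 0.0447]
orientation: [0.18, 0.982, 0.059, -0.018]
ft_force: [-4.3, 1.4, 2.5]
gripper_width: 0.0001
grasp_force: 2.5
```

Call:
send_rows(increments=[-1,-2,0,0,0,-1,0,0,0,0])

```text
clock: 24.05
tcp_pos: [0.5118, 0.186, 0.0447]
orientation: [0.18, 0.982, 0.059, -0.02]
ft_force: [-8.5, 3.7, 7.6]
gripper_width: 0.0005
grasp_force: 4.9
```

Call:
send_rows(increments=[-1,-2,0,0,0,-1,0,0,0,0])

```text
clock: 24.25
tcp_pos: [0.5119, 0.186, 0.0445]
orientation: [0.179, 0.982, 0.06, -0.021]
ft_force: [-11.3, 5.2, 9.3]
gripper_width: 0.0001
grasp_force: 7.0
```

```bash
python3 g.py
```

```text
24.25 [0.51194149 0.18604311 0.04452711] [-11.3191762    5.17015554   9.29309565] [1.04293355 2.3478974  0.24190885]
tool x ang 159.49674872109043 rel to dial in tool mm [17.36235417 33.17477834 29.43190448]
j [ 0.135  0.472 -0.436  0.666  0.127  0.497] tool z [-0.0201  0.1246 -0.992 ]
tcp in fin frame [ 36.2 -19.   24.5]
```

Call:
send_rows(increments=[-1,-2,0,0,0,-1,0,0,0,0])

```text
clock: 24.45
tcp_pos: [0.5121, 0.186, 0.0445]
orientation: [0.179, 0.982, 0.06, -0.023]
ft_force: [-17.1, 6.4, 14.1]
gripper_width: 0.0001
grasp_force: 9.3
```

Call:
send_rows(increments=[-1,-2,0,0,0,-1,0,0,0,0])

```text
clock: 24.65
tcp_pos: [0.5124, 0.186, 0.0444]
orientation: [0.179, 0.982, 0.061, -0.024]
ft_force: [-20.4, 8.1, 18.7]
gripper_width: 0.0001
grasp_force: 11.5
```

Call:
send_rows(increments=[-1,-2,0,0,0,-1,0,0,0,0])

```text
clock: 24.85
tcp_pos: [0.5125, 0.186, 0.0441]
orientation: [0.179, 0.982, 0.061, -0.026]
ft_force: [-23.9, 9.8, 20.0]
gripper_width: 0.0
grasp_force: 13.8
```

Run:
```python
from g import *
S=snap('side');g=cv2.medianBlur(cv2.cvtColor(S['pixels'],cv2.COLOR_RGB2GRAY),3)
c='.:-=+*#%@'
for r in range(190,262,2): print(r,''.join(c[min(8,v//8)] for v in g[r,190:262]))
ff=lambda x,y,z:tuple(np.round(proj(S,C+F@np.array([x,y,-z])/1000)).astype(int))
print('fin pred',[ff(*p) for p in [(43,-6,24),(43,6,24),(16,-6,24),(16,6,24),(43,-6,0),(16,-6,0)]],'hub',ff(0,0,0))
```

```text
24.85 [0.51246263 0.18599902 0.04410845] [-23.94512293   9.84528754  20.03395305] [2.07981633 4.49757768 0.42015522]
tool x ang 159.59830338049346 rel to dial in tool mm [16.52725787 33.2568348  30.01966672]
j [ 0.132  0.479 -0.426  0.677  0.132  0.491] tool z [-0.0286  0.1288 -0.9913]
tcp in fin frame [ 36.3 -18.5  24.9]
190 @@@@@@@@*::::::::::::::::::::::::::::::::::::::-----:--*%@@@@@@@@@@@@@@@
192 @@@@@@@@+-::::::::::.::::.::::::::::::::::::::-----:::::-*@@@@@@@@@@@@@@
194 @@@@@@@*=---:::::::.......::::::::::::::::::------:::::-=#@@%@@@@@@@@@@@
196 @@@@@@#====--:::::::::::::::::::::::::.::::::------:::-+#%%%@@@@@@@@@@@@
198 @@@@@@#*++=---:::::::::::::::::::::::::::::.:::::::::-*#%%@@@@@@@@@@@@@@
200 @@@@@@@#*+=-::::::.::::....:::::::::::::::::::::::::-+*#@@@@@@@@@@#%@@@@
202 @@@@@@@%*+=::::::::::..:::..::::::::::::::---::::::-+#@@@@@@@@@@%==+%@@@
204 @@@@@%#**==-:::::::::..:::::.:::::::::.::=+=-:::::+%@@@@@@@@@@@@*---+*#%
206 @@@@##*+==*#@%+--::::..::::...:...:::..:-+++-::::=%@@@@@@@@@@@@@*-::--==
208 #%%#*+===+#@@@@@+-:.:..::::::::.::::::::=++-:::-=+#%@@@@@@@@@@@@#-::::--
210 ##
[... 1532 characters left out ...]
=
250 +++++*++++++++++***%@@@@@@@@@@@@@@@@@@@@@@@@@@@@@@@@@@@@@@@@%#*+======*@
252 +++++++++++++++++**%@@@@@@@@@@@@@@@@@@@@@@@@@@@@@@@@@@@@@@%#**======+%@@
254 @#*+++++++++++++++*#%@@@@@@@@@@@@@@@@@@@@@@@@@@@@@@@@@@@%#**+======*@@@@
256 @@@@%*+++++++++++++**#%%@@@@@@@@@@@@@@@@@@@@@@@@@@@@@@@#*+++===++*@@@@@@
258 @@@@@@@@*++++++++++++++*##@@@@@@@@@@@@@@@@@@@@@@@@@@@##**++==++*@@@@@@@@
260 @@@@@@@@@@@#**+++++++++++***##@@@@@@@@@@@@@@@@@@@@@%**+++++=+*@@@@@@@@@@
fin pred [(np.int64(211), np.int64(229)), (np.int64(207), np.int64(226)), (np.int64(222), np.int64(222)), (np.int64(218), np.int64(219)), (np.int64(212), np.int64(238)), (np.int64(223), np.int64(231))] hub (np.int64(227), np.int64(226))
```

Run:
```python
from g import *
S=snap('side')
for uv in [(218,240),(224,238),(221,241)]:
  for z in (.069,.075): p=onplane(S,*uv,z); print(uv,z,p.round(4),'fin frame',(F.T@(p-C)*1000).round(1))
print('tcp',proj(S,o['tcp_pos']),'tcp+25',proj(S,o['tcp_pos']+[0,-.003,.025]))
```

```text
24.9 [0.51250215 0.18597588 0.04413303] [-23.44635133   9.54365433  19.75211812] [2.10735291 4.49122651 0.43628507]
tool x ang 159.59786432454428 rel to dial in tool mm [16.48965634 33.2529472  29.98710101]
j [ 0.132  0.479 -0.426  0.677  0.132  0.491] tool z [-0.0284  0.1287 -0.9913]
tcp in fin frame [ 36.3 -18.5  24.9]
(218, 240) 0.069 [0.5129 0.187  0.069 ] fin frame [ 37.4 -18.5  -0. ]
(218, 240) 0.075 [0.5096 0.1914 0.075 ] fin frame [ 40.4 -23.1  -6. ]
(224, 238) 0.069 [0.5054 0.1772 0.069 ] fin frame [ 25.6 -22.   -0. ]
(224, 238) 0.075 [0.5022 0.1817 0.075 ] fin frame [ 28.7 -26.6  -6. ]
(221, 241) 0.069 [0.5064 0.1865 0.069 ] fin frame [ 34.7 -24.3  -0. ]
(221, 241) 0.075 [0.5032 0.1909 0.075 ] fin frame [ 37.7 -28.9  -6. ]
tcp (np.float64(219.31729925106737), np.float64(248.2511860245243)) tcp+25 (np.float64(219.28438991940808), np.float64(238.6382524274031))
```

The push reached 26 N with no turn. As a test, I'll pass the tips outside the fin's end (ρ≈58 mm) at the same height, to see whether the fin or something else is doing the blocking.

Call:
send_rows(increments=[-1,10,0,0,0,-1,10,0,0,0,-1,0,0,-8,0,-1,0,22,0,0,-1,-6,0,0,0,-1,0,0,0,0])

```text
clock: 25.55
tcp_pos: [0.5193, 0.206, 0.056]
orientation: [0.18, 0.982, 0.058, -0.015]
ft_force: [0.0, 0.7, -0.4]
gripper_width: 0.0001
grasp_force: 0.0
```

Call:
send_rows(increments=[-1,-4,0,0,0,-1,-3,0,0,0,-1,0,0,0,0])

```text
clock: 25.85
tcp_pos: [0.5232, 0.2035, 0.0548]
orientation: [0.18, 0.982, 0.058, -0.017]
ft_force: [-2.0, 1.5, 1.2]
gripper_width: 0.0003
grasp_force: 1.2
```

Call:
send_rows(increments=[-1,-3,0,0,0,-1,-3,0,0,0,-1,0,0,0,0])

```text
clock: 26.15
tcp_pos: [0.5244, 0.2033, 0.0544]
orientation: [0.18, 0.982, 0.059, -0.021]
ft_force: [-12.7, 4.7, 10.0]
gripper_width: 0.0
grasp_force: 7.1
```

Call:
send_rows(increments=[-1,-3,0,0,0,-1,-3,0,0,0,-1,0,0,0,0])

```text
clock: 26.45
tcp_pos: [0.5336, 0.1999, 0.0541]
orientation: [0.18, 0.982, 0.058, -0.018]
ft_force: [-0.5, -0.6, 0.5]
gripper_width: 0.0001
grasp_force: 0.0
```

```bash
python3 g.py
```

```text
26.45 [0.53359914 0.19991221 0.0541449 ] [-0.48097259 -0.62036626  0.49709336] [-0.15690471 -0.0476329  -0.00539119]
tool x ang 159.445224005505 rel to dial in tool mm [ 2.73242324 54.82493111 21.06311732]
j [ 0.158  0.493 -0.367  0.706  0.121  0.52 ] tool z [-0.0138  0.1203 -0.9926]
tcp in fin frame [56.8 -3.6 14.9]
```

It broke free at 13 N, so either a click turned or the finger slipped past. I'll lift off and measure the fin angle from the wrist camera.

Call:
send_rows(increments=[-1,0,0,-35,0,-1,0,0,-45,0,-1,-25,-25,-30,0,-1,-25,-25,0,0,-1,-20,0,0,0,-1,0,0,0,0,-1,0,0,0,0])

```text
clock: 27.15
tcp_pos: [0.5841, 0.115, 0.1541]
orientation: [0.18, 0.982, 0.058, -0.017]
ft_force: [-0.4, -1.2, 0.9]
gripper_width: -0.0002
grasp_force: 0.0
```

```bash
cat > fa.py <<'E'
from g import *
W=snap('wrist'); im=W['pixels']; g=cv2.cvtColor(im,cv2.COLOR_RGB2GRAY)
# rectify to disc plane, 1 px = 1 mm, polar strip of fin-top plane and disc plane
def samp(z):
    rows=[]
    for a in range(110,-170,-4):
        row=[]
        for r in range(6,58,3):
            p=np.array([C[0]+r/1000*np.cos(np.radians(a)),C[1]+r/1000*np.sin(np.radians(a)),z])
            u,v=proj(W,p); row.append(g[int(round(v)),int(round(u))] if 0<=u<512 and 0<=v<384 else 0)
        rows.append((a,row))
    return rows
c='.:-=+*#%@'
A=samp(.069);B=samp(.093)
for (a,x),(_,y) in zip(A,B): print('%5d'%a,''.join(c[min(8,v//12)] for v in x),' ',''.join(c[min(8,v//12)] for v in y))
E
python3 fa.py
```

```text
27.15 [0.5841239  0.11502877 0.1541145 ] [-0.40484439 -1.24776534  0.87682442] [-0.1163178  -0.01986784  0.03438734]
tool x ang 159.35731480452046 rel to dial in tool mm [-68.88783893   4.81308238 -88.93756685]
j [ 0.003  0.446 -0.154  0.982  0.121  0.366] tool z [-0.0117  0.1202 -0.9927]
tcp in fin frame [ -4.9  73.6 -85.1]
  110 @@++==+======@@@@@   %++===+==+:@@@@@@@
  106 @@++=++=====:@@@@@   @+++=======@@@@@@@
  102 @@+=++======:@@@@@   #++========@@@@@@@
   98 @@+==+++===+:@@@@@   @=====+===:@@@@@@@
   94 @@++=+===+===@@@@@   @=+++==+===@@@@@@@
   90 @@+==+=+====:@@@@@   @+++=++===:@@@@@@@
   86 @@++++++====:@@@@@   #=++==+===:@@@@@@@
   82 @@+=++======:@@@@@   #+++=+====:@@@@@@@
   78 @@+++=======:@@@@@   @++=++==++:@@@@@@@
   74 @@=++=======:@@@@@   @++==+====:@@@@@@@
   70 @@+++=======:@@@@@   @+++++====:@@@@@@@
   66 @@+=++==+===.+@@@@   @=++======:@@@@@@@
   62 @@+++@@#====:@@@@@   @++++=====-@@@@@@@
   58 @@+==@@@@@==-@@@@@   @+++@#====:@@@@@@@
   54 @@+++@@@@@@@@@@@@@   @++=@@@@%=:@@@@@@@
   50 @@++=@%@@@@@@@@@@@   @+==@@@@@@@@@@@@@@
   46 @@=+=@@%@#%###@@@@   @++=@@@@@@
[... 1746 characters left out ...]
++++.@%%%@
 -110 @@++++++++++-@@@@%   @@=+++++++++.@@%@@
 -114 @@++++++++++:@@%%@   @@+++++++++=:@@@@@
 -118 @@++++++++++-@@@@%   @@+++++++++=-@@%%@
 -122 @@++++++++++:@@@@%   @@+++++++++=:@@@%@
 -126 @@++++++++++:@@@@@   @@+++++++++=@@@@@@
 -130 @@++++++++++:@@@@@   @@+++++++++=@@@@@@
 -134 @@++++++++++-@@@@@   @@+++++++++-@@@@@@
 -138 @@++++++++++:@@@@@   @@+++++++++-@@@@@@
 -142 @@++++++++++:@@@@@   @@+++++++++-@@@@@@
 -146 @@++++++++++:@@@@@   @@+++++++++:@@@@@@
 -150 @@++++++++++:@@@@@   @*+++++++++:@@@@@@
 -154 @#++++++++++:@@@@@   @@+++++++++:@@@@@@
 -158 @@++++++++++:@@@@@   @++++++++++:@@@@@@
 -162 @@++++++++++:@@@@@   @++++++++++.@@@@@@
 -166 @@++++++++++:@@@@@   @=+++++++++:@@@@@@
```

The polar sampling shows the fin now at about 46°, so exactly one click has turned (69.5° → 45.5°). Pushing at the fin's outer end works. I'll check the clearance to the jug and work out the next pushes the same way.

```bash
cat > tgt.py <<'E'
from g import *
import sys
def tgt(fin,x,y,z,turn_to=None):
    h=np.radians(fin); Ff=np.array([[np.cos(h),np.sin(h),0],[np.sin(h),-np.cos(h),0],[0,0,-1]])
    tip=C+Ff@np.array([x,y,0])/1000; tip[2]=z
    tcp=tip+Rm[:,2]*.025
    print('target',(x,y,z),'tcp',tcp.round(4),'tool delta',(Rm.T@(tcp-o['tcp_pos'])*1000).round(1))
a=np.degrees(np.arctan2(Rm[1,0],Rm[0,0]))
for s in sys.argv[1:]: tgt(*map(float,s.split(',')))
E
python3 tgt.py 45.5,55,-25,.13 45.5,55,-25,.0795
python3 - <<'E'
from h import *
import pickle
a,b=pickle.load(open('s0.pkl','rb'))
e1,d1=ray(a,183,147);e2,d2=ray(b,160,208)
M=np.stack([d1,-d2],1);t=np.linalg.lstsq(M,e2-e1,rcond=None)[0];print('jug top',e1+d1*t[0],e2+d2*t[1])
E
```

```text
27.2 [0.58351877 0.11554489 0.15406145] [-0.20976795 -0.07237775  0.40833874] [-0.1172601  -0.00829467 -0.01676872]
tool x ang 159.4040284758839 rel to dial in tool mm [-68.08744852   5.00798871 -88.86238955]
j [ 0.004  0.445 -0.155  0.982  0.121  0.366] tool z [-0.0124  0.1203 -0.9927]
tcp in fin frame [ -4.6  72.8 -85.1]
target (55.0, -25.0, 0.13) tcp [0.5374 0.2053 0.1052] tool delta [72.  61.6 59.9]
target (55.0, -25.0, 0.0795) tcp [0.5374 0.2053 0.0547] tool delta [ 69.2  56.2 110. ]
jug top [0.63643809 0.18982338 0.09882096] [0.64203788 0.19259746 0.10124346]
```

Call:
send_rows(increments=[-1,0,0,0,0.14,-1,0,0,0,0.14,-1,0,0,0,0.14,-1,0,0,0,0])

```text
clock: 27.6
tcp_pos: [0.5832, 0.1163, 0.1544]
orientation: [0.38, 0.923, 0.053, -0.029]
ft_force: [0.4, -0.7, -0.5]
gripper_width: 0.0002
grasp_force: 0.0
```

```bash
python3 tgt.py 45.5,55,-27,.13 45.5,55,-27,.0795 45.5,54,-2.5,.0795
```

```text
27.6 [0.58316518 0.11629706 0.15438045] [ 0.44434652 -0.70873284 -0.45263921] [-0.11994523 -0.00265204 -0.03016248]
tool x ang 135.47338402653875 rel to dial in tool mm [-59.38292775  32.5489264  -89.07692709]
j [ 0.005  0.444 -0.156  0.982  0.121  0.785] tool z [-0.0122  0.1203 -0.9927]
tcp in fin frame [ -4.1  72.2 -85.4]
target (55.0, -27.0, 0.13) tcp [0.536  0.2067 0.1052] tool delta [92.  26.8 60.3]
target (55.0, -27.0, 0.0795) tcp [0.536  0.2067 0.0547] tool delta [ 87.3  22.9 110.4]
target (54.0, -2.5, 0.0795) tcp [0.5528 0.1888 0.0547] tool delta [ 62.9  22.1 108.1]
```

Call:
send_rows(increments=[-1,46,14,0,0,-1,46,13,0,0,-1,0,0,30,0,-1,0,0,30,0,-1,-2.4,-2,25,0,-1,-2.4,-2,25,0,-1,0,0,0,0])

```text
clock: 28.3
tcp_pos: [0.5336, 0.2058, 0.052]
orientation: [0.379, 0.923, 0.052, -0.031]
ft_force: [-0.5, 0.3, -0.0]
gripper_width: -0.0002
grasp_force: 0.0
```

Call:
send_rows(increments=[-1,-4,0,0,0,-1,-4,0,0,0,-1,0,0,0,0])

```text
clock: 28.6
tcp_pos: [0.5448, 0.2, 0.056]
orientation: [0.381, 0.923, 0.054, -0.027]
ft_force: [0.2, 0.3, -0.7]
gripper_width: 0.0005
grasp_force: 0.0
```

Call:
send_rows(increments=[-1,-3,0,0,0,-1,0,0,0,0])

```text
clock: 28.8
tcp_pos: [0.5458, 0.1982, 0.0549]
orientation: [0.381, 0.923, 0.054, -0.028]
ft_force: [-0.7, -0.2, 1.0]
gripper_width: -0.0006
grasp_force: 0.2
```

Call:
send_rows(increments=[-1,-3,0,0,0,-1,0,0,0,0])

```text
clock: 29.0
tcp_pos: [0.5463, 0.1975, 0.0544]
orientation: [0.38, 0.923, 0.055, -0.03]
ft_force: [-3.8, 4.1, 3.8]
gripper_width: 0.0
grasp_force: 3.0
```

Call:
send_rows(increments=[-1,-3,0,0,0,-1,0,0,0,0])

```text
clock: 29.2
tcp_pos: [0.547, 0.197, 0.0542]
orientation: [0.38, 0.923, 0.056, -0.031]
ft_force: [-7.0, 8.5, 7.4]
gripper_width: 0.0
grasp_force: 5.8
```

Call:
send_rows(increments=[-1,-3,0,0,0,-1,0,0,0,0])

```text
clock: 29.4
tcp_pos: [0.5515, 0.192, 0.0535]
orientation: [0.38, 0.923, 0.053, -0.028]
ft_force: [-0.3, 0.5, 0.1]
gripper_width: -0.0003
grasp_force: 0.0
```

```bash
python3 tgt.py 45.5,54,-2.5,.0795
```

```text
29.4 [0.55150278 0.19200774 0.05352482] [-0.33085576  0.5306424   0.10319754] [-0.13493701  0.01640454 -0.04560009]
tool x ang 135.41493300668031 rel to dial in tool mm [ 6.60749201 55.91530336 20.55997487]
j [ 0.14   0.516 -0.328  0.721  0.121  0.922] tool z [-0.0112  0.1201 -0.9927]
tcp in fin frame [55.7 15.9 15.5]
target (54.0, -2.5, 0.0795) tcp [0.5528 0.1888 0.0547] tool delta [-3.1 -1.3 -1.6]
```

The second click went at about 11 N. The finger is already near the next start position, so I'll turn in place.

Call:
send_rows(increments=[-1,0,0,0,0.14,-1,0,0,0,0.14,-1,0,0,0,0.14,-1,0,0,0,0])

```text
clock: 29.8
tcp_pos: [0.5518, 0.1913, 0.0532]
orientation: [0.565, 0.823, 0.046, -0.038]
ft_force: [-0.0, 0.2, 0.5]
gripper_width: 0.0
grasp_force: 0.0
```

```bash
python3 tgt.py 21.5,55,-25,.0795 21.5,55,-17,.0795  21.5,54,-5,.0795
```

```text
29.8 [0.55176208 0.19134926 0.05319188] [-0.03159645  0.16169608  0.47742164] [-0.12525816 -0.00981546 -0.02573188]
tool x ang 111.20922621243722 rel to dial in tool mm [28.13988804 48.33607489 20.79000425]
j [ 0.139  0.516 -0.328  0.721  0.12   1.342] tool z [-0.0111  0.1195 -0.9928]
tcp in fin frame [55.1 16.4 15.8]
target (55.0, -25.0, 0.0795) tcp [0.5587 0.1919 0.0547] tool delta [-1.8  6.8 -1.5]
target (55.0, -17.0, 0.0795) tcp [0.5617 0.1845 0.0547] tool delta [-9.8  6.8 -2.4]
target (54.0, -5.0, 0.0795) tcp [0.5651 0.1729 0.0547] tool delta [-21.7   5.9  -3.8]
```

Call:
send_rows(increments=[-1,0,6.5,-1,0,-1,-4,0,0,0,-1,-4,0,0,0,-1,0,0,0,0])

```text
clock: 30.2
tcp_pos: [0.5606, 0.186, 0.0534]
orientation: [0.565, 0.823, 0.046, -0.039]
ft_force: [0.4, -0.1, -0.2]
gripper_width: -0.0
grasp_force: 0.0
```

Call:
send_rows(increments=[-1,-3,0,0,0,-1,0,0,0,0])

```text
clock: 30.4
tcp_pos: [0.5615, 0.1835, 0.0531]
orientation: [0.565, 0.823, 0.046, -0.039]
ft_force: [-0.2, 0.8, -0.5]
gripper_width: -0.0
grasp_force: 0.0
```

Call:
send_rows(increments=[-1,-3,0,0,0,-1,0,0,0,0])

```text
clock: 30.6
tcp_pos: [0.5622, 0.1817, 0.0529]
orientation: [0.565, 0.823, 0.047, -0.04]
ft_force: [-0.7, 2.1, 0.9]
gripper_width: -0.0001
grasp_force: 1.5
```

Call:
send_rows(increments=[-1,-3,0,0,0,-1,0,0,0,0])

```text
clock: 30.8
tcp_pos: [0.5627, 0.1809, 0.0529]
orientation: [0.564, 0.823, 0.048, -0.041]
ft_force: [-2.4, 8.2, 2.5]
gripper_width: 0.0003
grasp_force: 4.4
```

```bash
python3 tgt.py 21.5,54,-5,.0795
```

```text
30.8 [0.56265722 0.18085818 0.05289236] [-2.39934188  8.20514925  2.48827787] [ 1.59797482  0.66749144 -0.10265236]
tool x ang 111.28736271730142 rel to dial in tool mm [14.27850039 54.74589264 19.83055324]
j [ 0.115  0.53  -0.304  0.735  0.127  1.316] tool z [-0.0132  0.126  -0.9919]
tcp in fin frame [49.2 30.3 16.1]
target (54.0, -5.0, 0.0795) tcp [0.5651 0.1731 0.0547] tool delta [-7.8 -0.5 -2.8]
```

Call:
send_rows(increments=[-1,-2,0,0,0,-1,0,0,0,0])

```text
clock: 31.0
tcp_pos: [0.5639, 0.1783, 0.0528]
orientation: [0.564, 0.823, 0.048, -0.04]
ft_force: [-0.9, 1.6, 1.6]
gripper_width: 0.0004
grasp_force: 0.8
```

Call:
send_rows(increments=[-1,-2,0,0,0,-1,0,0,0,0])

```text
clock: 31.2
tcp_pos: [0.5655, 0.1741, 0.0521]
orientation: [0.565, 0.823, 0.046, -0.038]
ft_force: [0.5, 0.5, 0.2]
gripper_width: 0.0004
grasp_force: 0.2
```

```bash
python3 tgt.py 21.5,54,-5,.0795
```

```text
31.2 [0.56545137 0.17410474 0.05212862] [0.54112721 0.51471068 0.23209686] [ 0.00094018 -0.0274359   0.00997188]
tool x ang 111.2098222026257 rel to dial in tool mm [ 7.13335641 54.89774555 19.64083386]
j [ 0.106  0.532 -0.302  0.734  0.12   1.309] tool z [-0.0108  0.1193 -0.9928]
tcp in fin frame [43.8 35.3 16.9]
target (54.0, -5.0, 0.0795) tcp [0.5651 0.1729 0.0547] tool delta [-0.7 -0.6 -2.7]
```

Third click by the feel of it. I'll verify the angle from above before the last one.

Call:
send_rows(increments=[-1,3,3,-20,0,-1,0,0,-40,0,-1,-20,-15,-40,0,-1,-40,-20,0,0,-1,-15,-20,0,0,-1,0,0,0,0.14,-1,0,0,0,0.14,-1,0,0,0,0.14])

```text
clock: 32.0
tcp_pos: [0.5435, 0.0758, 0.141]
orientation: [0.726, 0.685, 0.037, -0.047]
ft_force: [-0.5, -0.6, 0.6]
gripper_width: 0.0
grasp_force: 0.0
```

```bash
sed -i 's/range(110,-170,-4)/range(80,-70,-4)/' fa.py; python3 fa.py; python3 tgt.py -2.5,55,-27,.13 | tail -1
```

```text
32.0 [0.54351558 0.07582652 0.1410274 ] [-0.47208342 -0.55773399  0.58392708] [-0.11274387  0.01837087 -0.02086135]
tool x ang 86.55804790866667 rel to dial in tool mm [-58.99767035  29.1664824  -80.0874998 ]
j [-0.068  0.381 -0.292  0.917  0.118  1.561] tool z [-0.0115  0.1187 -0.9929]
tcp in fin frame [-55.9  49.3 -72. ]
   80 @@====+==+==:@@@@@   @=========:@@@@@@@
   76 @@+++++=====:@@@@@   @===+=====-@@@@@@@
   72 @@=+=+======:@@@@@   @++========@@@@@@@
   68 @@++++======:@@@@@   @++========@@@@@@@
   64 @@++++======:*@@@@   @+=+++=++===@@@@@@
   60 @@++=++++++=:@@@@@   @==++======@-%@@@@
   56 @@+==+++==++:@@@@@   @=+==+==++=:@@@@@@
   52 @@++++=++++=:@@@@@   @===+++++=+:@@@@@@
   48 @@=+=++=+===-@@@@@   @===+=+=+==:@@@@@@
   44 @@+=+++++=+=:@@@@@   @@+===+++++:@@@@@@
   40 @@++=++++++=:@@@@@   @@+=++++=+=:@@@@@@
   36 @@+++++++=+==@@@@@   @@++=++===+=@@@@@@
   32 @@=+@*++++++-*@@@@   @@+=+++++=+-@@@@@@
   28 @@++@@%+=+=+:@@@@@   @@=+=++++=+=:@@@@@
   24 @@+=@@@@#++=-:@@@@   @@=++=+++++=-@@@@@
   20 @@==@@@@@@@*==@@@@   @@=+@@+==+==:@@@@@
   16 @@++#@@@@@@@@%@@@@   @@%+@@@@@##=
[... 354 characters left out ...]
  @@@++=-+++++-@@@@@
  -20 @@+++++++++==:@@@@   @@@+=++=++++=@@@@@
  -24 @@++++=+++++=+@@@@   @@@++=++++=+=@@@@@
  -28 @@=+++++++++-:@+@@   @@@+++++++++====@@
  -32 @@++==+++++==.@@@@   @@@++=+++++==@@@@@
  -36 @@+++==+++++-.@@@@   @@@+++=+++++-@@@@@
  -40 @@=++==+++++-:@@@@   @@@+++++++++:+@@@@
  -44 @@+++++=+=++=:@@@@   @@@=++++=+++-=@@@@
  -48 @@++++++++++-:@@@@   @@@+++++++++-@@@@@
  -52 @@+=+=+=++=+=%@@@@   @@@+=+=+==+=:+@@@@
  -56 @@+=+===++++--@@@@   @@@+++=++=++:@@@@@
  -60 @@=++=+=++++=.@@@@   @@@=+====++=-#@@@@
  -64 @@+=+=+==++=-:@@@@   @@@++===++++:@@@@@
  -68 @@+++=+=++++-@@@@@   @@@=+++==+==:@@@@@
target (55.0, -27.0, 0.13) tcp [0.5728 0.173  0.1052] tool delta [93.8 24.  46.8]
```

The fin reads about 6–9°, between the stops at 21.5° and −2.5°, so I'll measure it more finely.

```bash
cat > fine.py <<'E'
from g import *
W=snap('wrist'); g=cv2.GaussianBlur(cv2.cvtColor(W['pixels'],cv2.COLOR_RGB2GRAY),(3,3),0)
u,v=proj(W,C); 
# hub centre + disc edge check: dark disc mask centre on plane
def val(a,r,z):
    p=[C[0]+r/1000*np.cos(np.radians(a)),C[1]+r/1000*np.sin(np.radians(a)),z]; return g[tuple(int(round(q)) for q in proj(W,p))[::-1]]
for r in (20,26,32,38):
    A=np.arange(80,-60,-1); b=[val(a,r,.093)>75 for a in A]; A=A[b]; print(r,'bright',A.max() if len(A) else None,A.min() if len(A) else None)
A=np.arange(80,-130,-1.); t=np.array([min(val(a,r,.055) for r in (50,51,52)) for a in A]); print('ticks',A[t<70])
E
python3 fine.py
```

```text
32.05 [0.54354881 0.07601106 0.14100863] [-1.52371316  0.81885276 -0.59404974] [-0.14475052 -0.03063466 -0.0351946 ]
tool x ang 86.37517368199251 rel to dial in tool mm [-58.71815549  29.37139024 -80.05182221]
j [-0.067  0.381 -0.292  0.917  0.118  1.564] tool z [-0.0115  0.1187 -0.9929]
tcp in fin frame [-55.7  49.3 -72. ]
20 bright 23 -11
26 bright 20 -4
32 bright 16 -3
38 bright 80 -1
ticks [ 68. -75.]
```

Call:
send_rows(increments=[-1,0,0,0,0,-1,0,0,0,0,-1,0,0,0,0,-1,0,0,0,0])

```text
clock: 32.5
tcp_pos: [0.5435, 0.0773, 0.1412]
orientation: [0.724, 0.688, 0.037, -0.048]
ft_force: [-0.1, 0.4, -0.5]
gripper_width: -0.0001
grasp_force: 0.0
```

```bash
python3 fine.py | tail -5
python3 - <<'E'
from h import *
C=np.array([.517,.1455,.069])
T=snap('top'); g=cv2.cvtColor(T['pixels'],cv2.COLOR_RGB2GRAY)
c='.:-=+*#%@'
for a in range(100,-60,-4): print(a,''.join(c[min(8,int(g[tuple(int(round(q)) for q in proj(T,[C[0]+r/1000*np.cos(np.radians(a)),C[1]+r/1000*np.sin(np.radians(a)),.093]))[::-1]])//16)] for r in range(0,60,3)))
E
```

```text
20 bright 23 -11
26 bright 18 -6
32 bright 16 -3
38 bright 80 -2
ticks []
100 ###########***@@@@@@
96 ##########****@@@@@@
92 ##########****@@@@@@
88 ###########***@@@@@@
84 ###########***@@@@@@
80 ##########***%@@@@@@
76 ##########***@@@@@@@
72 ##########**#@@@@@@@
68 ###########**@@@@@@@
64 ###########**#@@@@@@
60 ###########**%@@@@@@
56 ############**@@@@@@
52 ############**#@@@@@
48 #############**@@@@@
44 #############**%@@@@
40 #############***#@@@
36 ##############***%@@
32 ###############****@
28 #################***
24 ##################**
20 ###################*
16 ####################
12 ####################
8 ####################
4 ####################
0 ####################
-4 ####################
-8 ####################
-12 ####################
-16 ################%###
-20 ###############%#%##
-24 ############%###%##%
-28 ##############%%%%%%
-32 ############%###%%%%
-36 #######%##%%%%%%%%%%
-40 #######%##%%%%%#%%%%
-44 #######%#%%%%%%%%%%%
-48 ########%%%%%%%%%%%%
-52 ######%%%%%#%%%%%%%%
-56 ######%%%%%%%%%%%%%%
```

The fin rests at about 6°, short of the stop, so the dial has considerable dry friction and doesn't snap fully. I'll drive it the rest of the way with the finger and check the angle as I go.

Call:
send_rows(increments=[-1,0,0,0,0.1,-1,0,0,0,0])

```text
clock: 32.8
tcp_pos: [0.5436, 0.0773, 0.1412]
orientation: [0.757, 0.65, 0.035, -0.049]
ft_force: [-0.6, -0.8, 0.3]
gripper_width: -0.0
grasp_force: 0.0
```

```bash
python3 tgt.py 6,54,-26,.13 6,54,-26,.08 6,54,-14,.08 -8,54,-14,.08 -18,54,-14,.08
```

```text
32.8 [0.543559   0.07734625 0.14123671] [-0.61797542 -0.81243393  0.31493943] [-0.11472036 -0.03728755  0.01011786]
tool x ang 81.23382539671017 rel to dial in tool mm [-54.40526143  34.26896526 -80.21323087]
j [-0.066  0.381 -0.292  0.918  0.12   1.655] tool z [-0.0115  0.1203 -0.9927]
tcp in fin frame [-54.5  48.8 -72.2]
target (54.0, -26.0, 0.13) tcp [0.5677 0.18   0.1052] tool delta [100.2   9.6  47.9]
target (54.0, -26.0, 0.08) tcp [0.5677 0.18   0.0552] tool delta [94.3 11.1 97.5]
target (54.0, -14.0, 0.08) tcp [0.569  0.1681 0.0552] tool delta [82.8 14.1 96. ]
target (54.0, -14.0, 0.08) tcp [0.5721 0.1549 0.0552] tool delta [70.3 19.2 94.4]
target (54.0, -14.0, 0.08) tcp [0.5724 0.1451 0.0552] tool delta [60.8 20.9 93.2]
```

Call:
send_rows(increments=[-1,48,5,0,0,-1,48,5,0,0,-1,4,0,24,0,-1,0,0,24,0,-1,-3,0.5,25,0,-1,-3,1,25,0,-1,0,0,0,0])

```text
clock: 33.5
tcp_pos: [0.565, 0.1794, 0.0513]
orientation: [0.757, 0.651, 0.032, -0.051]
ft_force: [-0.4, 0.0, 0.2]
gripper_width: 0.0001
grasp_force: 0.0
```

Call:
send_rows(increments=[-1,-4,1,0,0,-1,-4,1,0,0,-1,-3,1,-1,0,-1,0,0,0,0])

```text
clock: 33.9
tcp_pos: [0.5705, 0.1677, 0.0555]
orientation: [0.757, 0.65, 0.036, -0.049]
ft_force: [0.2, 0.7, 0.8]
gripper_width: -0.0001
grasp_force: 0.0
```

```bash
python3 tgt.py 6,54,-14,.08 0,54,-14,.08 -8,54,-14,.08 -18,54,-14,.08
```

```text
33.9 [0.57049041 0.16773507 0.05553946] [0.16597517 0.65480579 0.77443499] [-0.12502944 -0.02756551 -0.01292221]
tool x ang 81.18449732854586 rel to dial in tool mm [28.37457875 49.89895636 15.54944603]
j [ 0.094  0.533 -0.291  0.745  0.121  1.817] tool z [-0.0092  0.1206 -0.9927]
tcp in fin frame [39.6 42.2 13.5]
target (54.0, -14.0, 0.08) tcp [0.569  0.1681 0.0552] tool delta [ 0.1 -1.5  0.4]
target (54.0, -14.0, 0.08) tcp [0.5708 0.1625 0.0552] tool delta [-5.1  1.1 -0.3]
target (54.0, -14.0, 0.08) tcp [0.5722 0.1549 0.0552] tool delta [-12.4   3.6  -1.2]
target (54.0, -14.0, 0.08) tcp [0.5725 0.1451 0.0552] tool delta [-21.9   5.3  -2.4]
```

Just at contact. Now I'll push in small steps and watch the force.

Call:
send_rows(increments=[-1,-2.5,0,0,0,-1,0,0,0,0])

```text
clock: 34.1
tcp_pos: [0.5694, 0.1656, 0.0545]
orientation: [0.757, 0.65, 0.035, -0.049]
ft_force: [-0.9, -1.4, 0.6]
gripper_width: 0.0004
grasp_force: 0.0
```

Call:
send_rows(increments=[-1,-2.5,0,0,0,-1,0,0,0,0])

```text
clock: 34.3
tcp_pos: [0.5683, 0.163, 0.0535]
orientation: [0.757, 0.65, 0.035, -0.05]
ft_force: [-0.0, 0.5, 0.1]
gripper_width: 0.0003
grasp_force: 0.0
```

Call:
send_rows(increments=[-1,-2.5,0,0,0,-1,0,0,0,0])

```text
clock: 34.5
tcp_pos: [0.5679, 0.1606, 0.0532]
orientation: [0.757, 0.65, 0.035, -0.05]
ft_force: [-0.2, 0.3, -0.5]
gripper_width: -0.0001
grasp_force: 0.0
```

Call:
send_rows(increments=[-1,-2.5,1,0,0,-1,0,0,0,0])

```text
clock: 34.7
tcp_pos: [0.5682, 0.1594, 0.0531]
orientation: [0.757, 0.65, 0.035, -0.051]
ft_force: [-1.3, 4.5, 1.3]
gripper_width: 0.0001
grasp_force: 2.1
```

```bash
python3 tgt.py -8,54,-14,.08 -18,54,-14,.08
```

```text
34.7 [0.5682354  0.15935478 0.05308245] [-1.27476679  4.49254245  1.29435597] [ 0.81316529  0.42733753 -0.01435042]
tool x ang 81.22052471421213 rel to dial in tool mm [19.45311536 49.07114211 16.85195748]
j [ 0.078  0.532 -0.3    0.741  0.124  1.8  ] tool z [-0.0126  0.123  -0.9923]
tcp in fin frame [31.  43.1 15.9]
target (54.0, -14.0, 0.08) tcp [0.5721 0.1549 0.0552] tool delta [-3.5  4.4 -2.7]
target (54.0, -14.0, 0.08) tcp [0.5724 0.1452 0.0552] tool delta [-13.    6.1  -3.9]
```

Contact geometry puts the fin at −3° (stop 3), which conflicts with the image's 6°. I'll look once more, with the dial centred in the wrist view.

Call:
send_rows(increments=[-1,5,2,-10,0,-1,0,0,-45,0,-1,-15,-10,-45,0,-1,-40,-20,-10,0,-1,-40,-20,0,0,-1,0,0,0,0,-1,0,0,0,0])

```text
clock: 35.4
tcp_pos: [0.5096, 0.0628, 0.1541]
orientation: [0.758, 0.65, 0.035, -0.049]
ft_force: [0.2, -0.8, -0.7]
gripper_width: 0.0001
grasp_force: 0.0
```

```bash
python3 fine.py
cat > rect.py <<'E'
from h import *
# rectified top-view map of fin-top plane and disc plane, 2 mm grid, rows = world x descending, cols = world y descending (as top camera)
W=snap('wrist'); g=cv2.cvtColor(W['pixels'],cv2.COLOR_RGB2GRAY); C=np.array([.517,.1455])
c='.:-=+*#%@'
for x in range(56,-30,-3):
    L=''
    for z in (.093,.055):
        for y in range(58,-58,-2):
            u,v=proj(W,[C[0]+x/1000,C[1]+y/1000,z]); L+=c[min(8,g[int(v),int(u)]//14)] if 0<=u<512 and 0<=v<384 else ' '
        L+=' | '
    print('%4d'%x,L)
E
python3 rect.py
```

```text
35.4 [0.50956154 0.06281842 0.15410192] [ 0.19415772 -0.83044236 -0.683766  ] [-0.04260161 -0.02082228  0.0269546 ]
tool x ang 81.11040416623732 rel to dial in tool mm [-72.34977526   2.80222496 -94.2951146 ]
j [-0.098  0.307 -0.365  0.92   0.118  1.625] tool z [-0.0095  0.1195 -0.9928]
tcp in fin frame [-80.   22.1 -85.1]
20 bright 12 -21
26 bright 8 -17
32 bright 6 -14
38 bright 80 -12
ticks [-4.]
  56    @@@@@@%@@@@@@@@@@@@@@@@@@%%@#%%@@@@@@@@@@@@@@@@@@@@@@@@ | @@@@@@@@@@@@@@@@@@@@@@@@@@@@@@@@@@@@@@@@@@@@@@@@@@@@@@@@@@ | 
  53    @@@@@@@@@@@@@@@@@@@@@@@@@@@@@@@@@@@##%%%%@@@@@@@@@@@@@@ | @@@@@@@@@@@@@@@@@@@@@@@@@@@@@@@=@@@@@@@@@@@@@@@@@@@@@@@@@@ | 
  50    @@@@@@@@@@@@@@@@@@@@@@@@@@@@@@@@@@@@@@@@@@@@@@@@@@@%%@@ | @@@@@@@@@@@@@@@@@@@@=@@@@@@@@@@@@@@@@@@@@@@@@@@@@@@@@@@@@@ | 
  47    @@@@@@@@@@@@@@@@@@@@@@@@@@@@@@*@@@@@@@@@@@@@@@@@@@@@@@@ | @@%@@@@@@@@@@@@@@@@@@=@@@#@@*@@%%@%@@@@@@@@@@@@@@@@@@@@@@@ | 
  44   @@@@@@@@@@@@@@@@@@@@@@@@@@@@@@@-@@@@@@@@@@@@@@@@@@@@@@@@ | @@@@@@@@@@@@@@@@@@@@=#.::@@@*@@+-:::::@@@@@@@@@@@@@@@@@@@@ | 
  41   @@@@@@%@@@@@@@@@@@@@@@-@*@*@%#@%-@@@@@@@-@@@@@@@@@
[... 2313 characters left out ...]
@@@@@@@:----=-=-=---=--===========================.@@@@@@@ | 
 -16 @@@@@@@@@@@@@@:=--===-===-=-====================:@@@@@@@@@ | @@@@@@@@:--===-=-======--========================::@@@@@@@ | 
 -19 @@@@@@@@@@@@@@-:--===--==-=====================::@@@@@@@@@ | @@@@@@@@.:=======-===---==-==-==================-.@@@@@@@@ | 
 -22 @@@@%@@@@@@@@@@@:=--====-=====================.:@@+@@@@@@@ | @@@@@@@@@::---=-=====-=========================-:-@@@@@@@@ | 
 -25 @@@@@@@@@@@@@@@@::-====-====================-:#@@@@@@@@@@@ | @@@@@@@@@@.-=---===-==-===--==================-:#@*@@@@@@@ | 
 -28 @@@@@@@@@@@@@@@@@@%:-=--==-====-====-======:.@@@@@@@@@@@@@ | @@@@@@@@@@@+:=-===-==========================-.+@@@=@@@@@@ |
```

The fin now reads about −4°, so it sits at stop 3 (−2.5°). One click remains, with the same push.

```bash
python3 tgt.py -2.5,55,-27,.125 -2.5,55,-27,.079 -2.5,55,-16,.079 -14,54,-14,.079
```

```text
35.5 [0.51024825 0.06397425 0.15377841] [ 0.66245229  0.53140851 -1.02881421] [-0.17087092 -0.0032953   0.0154905 ]
tool x ang 81.23900209980094 rel to dial in tool mm [-71.12152102   3.13589369 -93.86856185]
j [-0.096  0.309 -0.363  0.92   0.119  1.625] tool z [-0.0097  0.1198 -0.9927]
tcp in fin frame [-78.7  22.4 -84.8]
target (55.0, -27.0, 0.125) tcp [0.5729 0.1731 0.1002] tool delta [110.3  47.1  65.7]
target (55.0, -27.0, 0.079) tcp [0.5729 0.1731 0.0542] tool delta [104.9  48.4 111.3]
target (55.0, -16.0, 0.079) tcp [0.5724 0.1621 0.0542] tool delta [ 94.   49.6 110. ]
target (54.0, -14.0, 0.079) tcp [0.5725 0.149  0.0542] tool delta [ 81.2  51.6 108.5]
```

Call:
send_rows(increments=[-1,40,16,0,0,-1,40,16,0,0,-1,30,15,0,0,-1,0,0,33,0,-1,0,0,33,0,-1,-2.5,0.7,22,0,-1,-2.5,0.7,22,0,-1,0,0,0,0])

```text
clock: 36.3
tcp_pos: [0.5693, 0.1739, 0.0515]
orientation: [0.757, 0.651, 0.032, -0.051]
ft_force: [-0.5, 0.1, 0.0]
gripper_width: -0.0001
grasp_force: 0.0
```

Call:
send_rows(increments=[-1,-5,0.5,0,0,-1,-4,0.5,0,0,-1,0,0,0,0])

```text
clock: 36.6
tcp_pos: [0.5724, 0.1636, 0.055]
orientation: [0.757, 0.65, 0.036, -0.049]
ft_force: [0.0, 0.2, -0.7]
gripper_width: 0.0001
grasp_force: 0.0
```

```bash
python3 tgt.py -2.5,55,-16,.079 -14,54,-14,.079
```

```text
36.6 [0.57235767 0.16355949 0.05504106] [ 0.03720994  0.16259601 -0.70748174] [-0.12147101 -0.01644645  0.01731756]
tool x ang 81.18826172043977 rel to dial in tool mm [24.50227405 52.38416911 15.52436503]
j [ 0.087  0.535 -0.289  0.746  0.121  1.81 ] tool z [-0.0091  0.1204 -0.9927]
tcp in fin frame [36.4 45.5 14. ]
target (55.0, -16.0, 0.079) tcp [0.5724 0.1621 0.0542] tool delta [-1.5  0.3  0.7]
target (54.0, -14.0, 0.079) tcp [0.5726 0.149  0.0542] tool delta [-14.3   2.4  -0.9]
```

Call:
send_rows(increments=[-1,-3,0.3,0,0,-1,0,0,0,0])

```text
clock: 36.8
tcp_pos: [0.5715, 0.1606, 0.054]
orientation: [0.757, 0.65, 0.035, -0.049]
ft_force: [-0.1, -0.3, 0.1]
gripper_width: 0.0002
grasp_force: 0.0
```

Call:
send_rows(increments=[-1,-2,0.3,0,0,-1,0,0,0,0])

```text
clock: 37.0
tcp_pos: [0.5713, 0.1593, 0.0535]
orientation: [0.757, 0.65, 0.036, -0.05]
ft_force: [-0.2, 1.3, 1.8]
gripper_width: -0.0
grasp_force: 0.9
```

Call:
send_rows(increments=[-1,-2,0.3,0,0,-1,0,0,0,0])

```text
clock: 37.2
tcp_pos: [0.5714, 0.1586, 0.0535]
orientation: [0.757, 0.65, 0.036, -0.051]
ft_force: [-0.8, 5.7, 3.5]
gripper_width: -0.0
grasp_force: 2.9
```

Call:
send_rows(increments=[-1,-2,0.3,0,0,-1,0,0,0,0])

```text
clock: 37.4
tcp_pos: [0.5714, 0.158, 0.0536]
orientation: [0.757, 0.651, 0.037, -0.052]
ft_force: [-0.9, 8.4, 4.4]
gripper_width: -0.0
grasp_force: 4.7
```

```bash
python3 tgt.py -14,54,-14,.079
```

```text
37.4 [0.57138289 0.15798178 0.05355969] [-0.86718206  8.39239896  4.38335849] [ 1.73698008  0.10874484 -0.13607333]
tool x ang 81.28584059673828 rel to dial in tool mm [18.50580812 52.37059824 16.32642883]
j [ 0.074  0.534 -0.295  0.742  0.128  1.795] tool z [-0.0105  0.1269 -0.9919]
tcp in fin frame [30.8 46.5 15.4]
target (54.0, -14.0, 0.079) tcp [0.5725 0.1492 0.0542] tool delta [-8.4  2.4 -1.8]
```

Call:
send_rows(increments=[-1,-1.5,0.3,0,0,-1,0,0,0,0])

```text
clock: 37.6
tcp_pos: [0.5715, 0.1554, 0.0532]
orientation: [0.757, 0.651, 0.037, -0.05]
ft_force: [0.8, 0.7, 0.8]
gripper_width: 0.0001
grasp_force: 0.8
```

Call:
send_rows(increments=[-1,-1.5,0.3,0,0,-1,0,0,0,0])

```text
clock: 37.8
tcp_pos: [0.5713, 0.1516, 0.0523]
orientation: [0.757, 0.65, 0.035, -0.049]
ft_force: [-0.3, 0.4, 1.1]
gripper_width: 0.0003
grasp_force: 0.6
```

```bash
python3 tgt.py -14,54,-14,.079 -18,54,-14,.079
```

```text
37.8 [0.57125339 0.15158567 0.05228041] [-0.32557652  0.38572912  1.07672266] [ 0.14440835 -0.05262033 -0.04190596]
tool x ang 81.2048263360237 rel to dial in tool mm [12.26158581 53.19873628 16.72000549]
j [ 0.067  0.535 -0.298  0.742  0.12   1.789] tool z [-0.0112  0.1197 -0.9927]
tcp in fin frame [24.8 48.6 16.7]
target (54.0, -14.0, 0.079) tcp [0.5725 0.149  0.0542] tool delta [-2.1  1.6 -2.2]
target (54.0, -14.0, 0.079) tcp [0.5724 0.1451 0.0542] tool delta [-5.9  2.  -2.7]
```

Light contact remains, as with the third push where the fin hung just short of the stop. I'll go a few mm more.

Call:
send_rows(increments=[-1,-2,0.5,0,0,-1,0,0,0,0])

```text
clock: 38.0
tcp_pos: [0.571, 0.149, 0.0516]
orientation: [0.758, 0.65, 0.034, -0.049]
ft_force: [-1.4, 0.6, 0.1]
gripper_width: 0.0001
grasp_force: 0.0
```

Call:
send_rows(increments=[-1,-2,0.5,0,0,-1,0,0,0,0])

```text
clock: 38.2
tcp_pos: [0.5712, 0.1472, 0.0514]
orientation: [0.758, 0.65, 0.034, -0.049]
ft_force: [0.7, -0.6, -0.2]
gripper_width: 0.0001
grasp_force: 0.0
```

Call:
send_rows(increments=[-1,8,2,0,0,-1,0,0,-40,0,-1,0,0,-45,0,-1,-25,-20,-15,0,-1,-35,-20,0,0,-1,-30,-15,0,0,-1,0,0,0,0])

```text
clock: 38.9
tcp_pos: [0.5054, 0.0614, 0.1428]
orientation: [0.758, 0.649, 0.034, -0.05]
ft_force: [1.0, 0.5, 0.4]
gripper_width: 0.0001
grasp_force: 0.0
```

```bash
python3 fine.py; python3 rect.py | head -22 | cut -c1-64
```

```text
38.9 [0.50538147 0.06141522 0.14279936] [0.96728044 0.54097335 0.37914248] [-0.13874402 -0.04905305  0.00508053]
tool x ang 81.00927880451377 rel to dial in tool mm [-75.73199165  -0.99763747 -83.1580236 ]
j [-0.102  0.314 -0.387  0.895  0.118  1.623] tool z [-0.0135  0.1195 -0.9927]
tcp in fin frame [-82.8  18.7 -73.8]
20 bright -12 -44
26 bright -15 -40
32 bright -18 -36
38 bright 80 -36
ticks [ 68.  44.  -4. -75.]
  56       @@@@@@%@@@@@@@@@@@##%%%%@@@@@@@@@@@@@@@@@@@@@@@@@@@@ 
  53       @@@@@@@@@@@@@@@@@@@@@@@@@@@@@@@@@@%%%@@@@@@@@@@@@@@@ 
  50       @@@%@@@@@@@@@@@@@@@@@@@@@@@@@@@@@@@@@@@@@%%%@@@@@@@@ 
  47       @@@@@@@@@@@@@@@@@@@@@@@@@@@@@@@@@@@@@@@@@@@@@@@@@@@@ 
  44      @@@@@@@@@@@@@@@@@@@%@@@@@@@@-@@@@@@@@@@@@@@@@@@@@@@@@ 
  41      @@@@@@@@@@@@@@@@@@@@@@@@@#***@@@@@@@@:@@@@@@@@@@@@@@@ 
  38      @@@@@@@@@@@@@@@@@@@@:::---=--=:*@@=@@@@@@@@@@@@@@@@@@ 
  35      @@@@@@@@@@@@@@@@-::-=-==--==--*@@*@@%@@@@@@@@@@@@@@@@ 
  32     @@@@@@@@@@@@@=@.:=-=-==-======+@@*@@@-:.*@@@@@@@@@@@@@ 
  29     @@@@@@@@@@@@@%:-------=-======@@@%@@--==::@@@#@@@@@@@@ 
  26     @@@@@@@@@@@@::=-===-=-=-====-%@@*@@*--===-:@@@@@@@@@@@ 
  23     @@@@@@@@@@@.--===-==-===-===#@@*@@%-======-:+@@@@@@@@@ 
  20    @@@@@@@@@@@::=---=--=-=-==-=*@@+@@@-.=======-:@@@@@@@@@ 
  17    @@@@@@@@@--:---=--=--===---==+##@@+-=========-.@@@@@@@@ 
  14    @@@@@@@@@@:-=--=-==-============**-===========.:@@@@@@@ 
  11    @@@@@@@@@@:=--=--=====-=====.==================:@@@@@@@ 
   8   @@@@@@@@@@:-=---=--=======@@@@@@-===============:*@@@@@@ 
   5   @@@@@@@@@@.-----=========@@@@@@@@+==============:-@@@@@@ 
   2   @@@@%@@@@@:----=-=======-@@@@@@@@@-=============:-@@@@@@ 
  -1   @@@@@@@%*@:--=--=---=====@@@@@@@@@==============:@@@@@@@ 
  -4  @@@@@@@@@@@:--==----=======@@@@@@@-==============::@@@@@@ 
  -7  @@@@@@@@@@@.-------=-===-===%@@%*===============-.@@@@#@@
```

The fin reads −27.5°, so it's at stop 4 (−26.5°). Next is the start button.

Call:
send_rows(increments=[-1,-13,-21.5,0,0,-1,-2.9,0.8,25,0,-1,-2.9,0.8,25,0,-1,-2.3,0.6,20,0,-1,0,0,0,0,-1,0,0,0,0])

```text
clock: 39.6
tcp_pos: [0.4853, 0.0546, 0.0717]
orientation: [0.757, 0.651, 0.035, -0.05]
ft_force: [0.4, -0.1, 0.2]
gripper_width: -0.0004
grasp_force: 0.0
```

Run:
```python
from g import *
B=np.array([.482,.0487]); tip=o['tcp_pos']-Rm[:,2]*.025
print('tip',tip,'move tool',(Rm.T@np.array([*(B-tip[:2]),0])*1000).round(1))
```

```text
39.6 [0.48527123 0.05461827 0.07172286] [ 0.36063411 -0.08840544  0.20854976] [-0.09441633 -0.00739502 -0.02882721]
tool x ang 81.27627159444089 rel to dial in tool mm [-93.66693097 -17.98618187 -13.28988231]
j [-0.121  0.364 -0.529  0.705  0.119  1.599] tool z [-0.012   0.1207 -0.9926]
tcp in fin frame [-96.2   2.3  -2.7]
tip [0.48557029 0.05160153 0.09653837] move tool [-3.4 -3.1 -0.3]
```

Call:
send_rows(increments=[-1,-3.4,-3,0,0,-1,-0.9,0.2,8,0,-1,0,0,0,0])

```text
clock: 39.9
tcp_pos: [0.4811, 0.051, 0.063]
orientation: [0.757, 0.65, 0.035, -0.049]
ft_force: [-0.3, 0.6, 0.1]
gripper_width: 0.0
grasp_force: 0.0
```

Call:
send_rows(increments=[-1,-0.3,0.1,3,0,-1,-0.3,0.1,3,0,-1,0,0,0,0])

```text
clock: 40.2
tcp_pos: [0.481, 0.0512, 0.0568]
orientation: [0.757, 0.65, 0.035, -0.05]
ft_force: [0.4, -0.1, 0.1]
gripper_width: -0.0001
grasp_force: 0.0
```

Call:
send_rows(increments=[-1,-0.2,0.1,2,0,-1,0,0,0,0])

```text
clock: 40.4
tcp_pos: [0.4812, 0.0512, 0.055]
orientation: [0.757, 0.65, 0.035, -0.05]
ft_force: [-0.0, -0.8, -0.3]
gripper_width: -0.0002
grasp_force: 0.0
```

Call:
send_rows(increments=[-1,-0.2,0.1,2,0,-1,0,0,0,0])

```text
clock: 40.6
tcp_pos: [0.4812, 0.0512, 0.053]
orientation: [0.757, 0.65, 0.035, -0.05]
ft_force: [0.2, -0.0, 0.4]
gripper_width: 0.0001
grasp_force: 0.0
```

Call:
send_rows(increments=[-1,-0.2,0.1,2,0,-1,0,0,0,0])

```text
clock: 40.8
tcp_pos: [0.4815, 0.0512, 0.0511]
orientation: [0.757, 0.65, 0.035, -0.049]
ft_force: [-0.6, -0.6, 2.3]
gripper_width: -0.0001
grasp_force: 0.9
```

Contact at a tip height of about 76 mm. Now I'll press through the 6 mm of travel until it bottoms out.

Call:
send_rows(increments=[-1,-0.2,0.1,2,0,-1,-0.2,0.1,2,0,-1,0,0,0,0])

```text
clock: 41.1
tcp_pos: [0.4815, 0.0512, 0.0471]
orientation: [0.757, 0.65, 0.035, -0.049]
ft_force: [-0.2, -0.9, 4.7]
gripper_width: 0.0002
grasp_force: 2.0
```

Call:
send_rows(increments=[-1,-0.2,0.1,2,0,-1,0,0,0,0])

```text
clock: 41.3
tcp_pos: [0.4816, 0.0512, 0.0457]
orientation: [0.757, 0.65, 0.035, -0.049]
ft_force: [-3.2, -0.6, 9.1]
gripper_width: 0.0001
grasp_force: 4.9
```

Call:
send_rows(increments=[-1,-0.2,0.1,2,0,-1,0,0,0,0])

```text
clock: 41.5
tcp_pos: [0.4818, 0.0512, 0.0452]
orientation: [0.757, 0.65, 0.035, -0.049]
ft_force: [-7.2, -2.1, 26.3]
gripper_width: -0.0
grasp_force: 12.9
```

Call:
send_rows(increments=[-1,0,0,1.5,0,-1,0,0,0,0])

```text
clock: 41.7
tcp_pos: [0.482, 0.0512, 0.0449]
orientation: [0.757, 0.65, 0.035, -0.049]
ft_force: [-11.0, -3.1, 38.5]
gripper_width: -0.0001
grasp_force: 19.0
```

It bottomed out after about 6 mm of travel. Now I'll release it and retreat.

Call:
send_rows(increments=[-1,0,0,-10,0,-1,0,0,-15,0,-1,0,0,-40,0,-1,0,0,-35,0,-1,0,0,0,0,-1,0,0,0,0,-1,0,0,0,0])

```text
clock: 42.4
tcp_pos: [0.4817, 0.0397, 0.1397]
orientation: [0.757, 0.65, 0.034, -0.05]
ft_force: [-0.1, -0.1, -0.5]
gripper_width: -0.0001
grasp_force: 0.0
```

```bash
python3 fine.py | tail -5
python3 - <<'E'
from h import *
import pickle
a,b=pickle.load(open('s0.pkl','rb')); S=snap('side')
for n,P in [('cap',[.4196,.1737,.018]),('vial',[.4097,.0876,.047]),('bottle',[.5986,.0407,.084])]:
    u,v=map(int,proj(b,P)); t=b['pixels'][v-6:v+7,u-6:u+7]
    r=cv2.matchTemplate(S['pixels'][v-16:v+17,u-16:u+17],t,cv2.TM_CCOEFF_NORMED); m=cv2.minMaxLoc(r); print(n,m[1],np.array(m[3])-10)
E
```

```text
38 bright 36 -36
ticks [  80.   79.   78.   77.   76.   75.   74.   73.   72.   71.   70.   69.
   68.   67.   66.   65.   64.   63.   62.   61.   60.   59.   58.   57.
   56.   55.   54.   53.   52.   51.   50.   49.   48.   47.   46.   44.
   43.   20.   -4.  -27.  -51. -122.]
cap 0.9897866249084473 [0 0]
vial 0.995543360710144 [0 0]
bottle 0.9930469393730164 [0 0]
```

The bystanders haven't moved, the fin's lower edge still reads −36° (stop 4), and the arm is clear. I'm handing the job in.

```bash
python3 -c "
from plant import arm
print(arm.sign_off())"
```

```text
the job is handed in; nothing more can be done
None
```

The job is handed in: the dial was pushed four clicks clockwise, the start button was pressed to the bottom and released, and bottle, vial and cap did not move in the side-camera check; the hand-in returned no verdict.

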